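Set out tubes and ball caps for tack welding

TASK

Set out the next batch on the welding table: lay all the thin-walled square tubes in an even row, each butted against the fence, square to it and centred on a white line, filling the lines in turn from the stop leg without skipping one; grip the tubes lightly, for they dent easily. Tip the steel ball caps that go with them out of the cup into the parts tray and stand the empty cup upright back on its rubber pad. Leave the wrench, the carton and the magnet where they are.

Things in the scene. Friction and masses are not known exactly. Their poses are not given: they have to be found in the camera images.
- fence: fixed L-shaped steel fence: bar 560 mm long (its y), 30 thick (x), 40 high, with a stop leg at its +y end jutting 50 mm to -x (leg inner face y = +250 mm). Origin: centre of the bar underside. Tubes butt against the front face, x = -15 mm, looking to -x. White lines across its top and on the table in front mark five places: y = +180 (by the stop leg), +80, -20, -120, -220 mm.
- spot0 (a point): place 1 counted from the stop leg: where the middle of a tube is when it lies on the table centred on white line 1, square to the fence and touching it (55 mm in front of the bar's centre line, 20 mm above the table). Axes parallel to the fence's; x runs into the fence.
- spot1 (a point): place 2 counted from the stop leg: where the middle of a tube is when it lies on the table centred on white line 2, square to the fence and touching it (55 mm in front of the bar's centre line, 20 mm above the table). Axes parallel to the fence's; x runs into the fence.
- spot2 (a point): place 3 counted from the stop leg: where the middle of a tube is when it lies on the table centred on white line 3, square to the fence and touching it (55 mm in front of the bar's centre line, 20 mm above the table). Axes parallel to the fence's; x runs into the fence.
- spot3 (a point): place 4 counted from the stop leg: where the middle of a tube is when it lies on the table centred on white line 4, square to the fence and touching it (55 mm in front of the bar's centre line, 20 mm above the table). Axes parallel to the fence's; x runs into the fence.
- spot4 (a point): place 5 counted from the stop leg: where the middle of a tube is when it lies on the table centred on white line 5, square to the fence and touching it (55 mm in front of the bar's centre line, 20 mm above the table). Axes parallel to the fence's; x runs into the fence.
- tube0: thin aluminium square tube, 80 mm long (its x), 40 x 40 mm section, 55 to 115 g, lying on the table; all alike. Origin at its middle, 20 mm above the table. Dents if the fingers bear on it with over 70 N in all (both pads added up: a 25 N grip is 50 to 55 N, ample to carry it). May be absent: 3 to 5 of five are there.
- tube1: thin aluminium square tube, 80 mm long (its x), 40 x 40 mm section, 55 to 115 g, lying on the table; all alike. Origin at its middle, 20 mm above the table. Dents if the fingers bear on it with over 70 N in all (both pads added up: a 25 N grip is 50 to 55 N, ample to carry it). May be absent: 3 to 5 of five are there.
- tube2: thin aluminium square tube, 80 mm long (its x), 40 x 40 mm section, 55 to 115 g, lying on the table; all alike. Origin at its middle, 20 mm above the table. Dents if the fingers bear on it with over 70 N in all (both pads added up: a 25 N grip is 50 to 55 N, ample to carry it). May be absent: 3 to 5 of five are there.
- tube3: thin aluminium square tube, 80 mm long (its x), 40 x 40 mm section, 55 to 115 g, lying on the table; all alike. Origin at its middle, 20 mm above the table. Dents if the fingers bear on it with over 70 N in all (both pads added up: a 25 N grip is 50 to 55 N, ample to carry it). May be absent: 3 to 5 of five are there.
- tube4: thin aluminium square tube, 80 mm long (its x), 40 x 40 mm section, 55 to 115 g, lying on the table; all alike. Origin at its middle, 20 mm above the table. Dents if the fingers bear on it with over 70 N in all (both pads added up: a 25 N grip is 50 to 55 N, ample to carry it). May be absent: 3 to 5 of five are there.
- tray: open square blue plastic parts tray, 140 x 140 mm, 50 mm high, walls and floor about 4 mm; fixed to the table. Origin: centre of its underside.
- pad: round black rubber pad fixed to the table, 100 mm across, 3 mm thick, where the cup stands. Origin: centre of its underside. Tray and pad lie one at each side of the table, either way round.
- cup: steel cup, slightly conical: 62 mm across at the foot, 69 mm at the rim, 85 mm tall, wall 3 mm, floor 4 mm, 150 g, no handle; not delicate. Origin: centre of its underside, z up through the mouth. It stands on the pad with the balls in it.
- cup_rim (a point): centre of the cup's mouth, 85 mm above its underside.
- ball0_center (a point): centre of a smooth steel ball, 20 mm across, 30 g, lying in the cup at the start. May be absent: 3 to 5 of the five are there.
- ball1_center (a point): centre of a smooth steel ball, 20 mm across, 30 g, lying in the cup at the start. May be absent: 3 to 5 of the five are there.
- ball2_center (a point): centre of a smooth steel ball, 20 mm across, 30 g, lying in the cup at the start. May be absent: 3 to 5 of the five are there.
- ball3_center (a point): centre of a smooth steel ball, 20 mm across, 30 g, lying in the cup at the start. May be absent: 3 to 5 of the five are there.
- ball4_center (a point): centre of a smooth steel ball, 20 mm across, 30 g, lying in the cup at the start. May be absent: 3 to 5 of the five are there.
- wrench: open-ended wrench, 190 mm, lying behind the fence; leave alone.
- carton: closed cardboard carton 100 x 120 x 60 mm; leave alone.
- magnet: red L-shaped welding magnet, 110 mm legs, 25 mm high; leave alone.
There are look-alikes about, which are no part of the job. Leave any pink or purple look-alike of the tube3 alone.

How it is judged:
On the way:
1. the cup is tipped with its mouth over the tray (angle between cup's own z axis and vertical above 1 rad and x of cup_rim in the frame of tray between -0.085 and 0.085 m and y of cup_rim in the frame of tray between -0.085 and 0.085 m and z of cup_rim in the frame of tray below 0.3 m), for 0.1 s.
At the end, for the whole second after the job is handed in: Every tube flat on a place, within 10 mm of it, at most 6 mm off the fence, square to 0.12 rad; places filled from the stop leg, none skipped; all balls in the tray; cup upright on the pad, within 25 mm of its centre; all at rest ((horizontal distance between tube0 and spot0 below 0.01 m or (horizontal distance between tube0 and spot1 below 0.01 m and horizontal distance between any of tube1, tube2, tube3, tube4 and spot0 below 0.01 m) or (horizontal distance between tube0 and spot2 below 0.01 m and horizontal distance between any of tube1, tube2, tube3, tube4 and spot1 below 0.01 m) or (horizontal distance between tube0 and spot3 below 0.01 m and horizontal distance between any of tube1, tube2, tube3, tube4 and spot2 below 0.01 m) or (horizontal distance between tube0 and spot4 below 0.01 m and horizontal distance between any of tube1, tube2, tube3, tube4 and spot3 below 0.01 m)) and x of each of tube0, tube1, tube2, tube3, tube4 in the frame of fence above -0.061 m and angle between the x axis of each of tube0, tube1, tube2, tube3, tube4 and the x axis of fence, either way round below 0.12 rad and height (world z) of each of tube0, tube1, tube2, tube3, tube4 below 0.025 m and linear speed of each of tube0, tube1, tube2, tube3, tube4, cup below 0.02 m/s and (horizontal distance between tube1 and spot0 below 0.01 m or (horizontal distance between tube1 and spot1 below 0.01 m and horizontal distance between any of tube0, tube2, tube3, tube4 and spot0 below 0.01 m) or (horizontal distance between tube1 and spot2 below 0.01 m and horizontal distance between any of tube0, tube2, tube3, tube4 and spot1 below 0.01 m) or (horizontal distance between tube1 and spot3 below 0.01 m and horizontal distance between any of tube0, tube2, tube3, tube4 and spot2 below 0.01 m) or (horizontal distance between tube1 and spot4 below 0.01 m and horizontal distance between any of tube0, tube2, tube3, tube4 and spot3 below 0.01 m)) and (horizontal distance between tube2 and spot0 below 0.01 m or (horizontal distance between tube2 and spot1 below 0.01 m and horizontal distance between any of tube0, tube1, tube3, tube4 and spot0 below 0.01 m) or (horizontal distance between tube2 and spot2 below 0.01 m and horizontal distance between any of tube0, tube1, tube3, tube4 and spot1 below 0.01 m) or (horizontal distance between tube2 and spot3 below 0.01 m and horizontal distance between any of tube0, tube1, tube3, tube4 and spot2 below 0.01 m) or (horizontal distance between tube2 and spot4 below 0.01 m and horizontal distance between any of tube0, tube1, tube3, tube4 and spot3 below 0.01 m)) and (horizontal distance between tube3 and spot0 below 0.01 m or (horizontal distance between tube3 and spot1 below 0.01 m and horizontal distance between any of tube0, tube1, tube2, tube4 and spot0 below 0.01 m) or (horizontal distance between tube3 and spot2 below 0.01 m and horizontal distance between any of tube0, tube1, tube2, tube4 and spot1 below 0.01 m) or (horizontal distance between tube3 and spot3 below 0.01 m and horizontal distance between any of tube0, tube1, tube2, tube4 and spot2 below 0.01 m) or (horizontal distance between tube3 and spot4 below 0.01 m and horizontal distance between any of tube0, tube1, tube2, tube4 and spot3 below 0.01 m)) and (horizontal distance between tube4 and spot0 below 0.01 m or (horizontal distance between tube4 and spot1 below 0.01 m and horizontal distance between any of tube0, tube1, tube2, tube3 and spot0 below 0.01 m) or (horizontal distance between tube4 and spot2 below 0.01 m and horizontal distance between any of tube0, tube1, tube2, tube3 and spot1 below 0.01 m) or (horizontal distance between tube4 and spot3 below 0.01 m and horizontal distance between any of tube0, tube1, tube2, tube3 and spot2 below 0.01 m) or (horizontal distance between tube4 and spot4 below 0.01 m and horizontal distance between any of tube0, tube1, tube2, tube3 and spot3 below 0.01 m)) and x of ball0_center in the frame of tray between -0.068 and 0.068 m and y of ball0_center in the frame of tray between -0.068 and 0.068 m and z of each of ball0_center, ball1_center, ball2_center, ball3_center, ball4_center in the frame of tray below 0.05 m and x of ball1_center in the frame of tray between -0.068 and 0.068 m and y of ball1_center in the frame of tray between -0.068 and 0.068 m and x of ball2_center in the frame of tray between -0.068 and 0.068 m and y of ball2_center in the frame of tray between -0.068 and 0.068 m and x of ball3_center in the frame of tray between -0.068 and 0.068 m and y of ball3_center in the frame of tray between -0.068 and 0.068 m and x of ball4_center in the frame of tray between -0.068 and 0.068 m and y of ball4_center in the frame of tray between -0.068 and 0.068 m and horizontal distance between cup and pad below 0.025 m and angle between cup's own z axis and vertical below 0.1 rad and height (world z) of cup below 0.01 m); the robot touches nothing.
It fails at once if a tube is squeezed or pressed by the fingers with more than 70 N in all (contact force between the fingers and tube0 above 70 N or contact force between the fingers and tube1 above 70 N or contact force between the fingers and tube2 above 70 N or contact force between the fingers and tube3 above 70 N or contact force between the fingers and tube4 above 70 N).
It fails at once if the wrench, carton or magnet is moved by more than 30 mm (distance of any of wrench, carton, magnet from where it was at the start of the episode above 0.03 m).
Of tube0, tube1, tube2, tube3, tube4 only 3 to 5 are there at a start; the rules pass over those that are not, and their reading is None.
Of ball0, ball1, ball2, ball3, ball4 only 3 to 5 are there at a start; the rules pass over those that are not, and their reading is None.
At some moment in a run one of tube0, tube1, tube2, tube3, tube4 may be knocked a few centimetres aside while the robot is not near it.
It also fails if it takes over 210 s, if anything falls off the work surface, if the arm or the gripper's body presses on something with over 40 N, if the wrist force passes 120 N, or if a joint passes its speed limit or range.

ROBOT

A 6-joint arm with a two-finger parallel gripper is mounted at the origin on the work surface. World frame = base frame: x ahead of the robot, y to its left, z up, the work surface at z = 0. Lengths are in m, angles in rad, forces in N, time in s.
With the tool pointing down it reaches from about 0.25 to 0.725 m from the base axis. Payload 4 kg.
Tool frame: the origin (TCP) lies at the very end of the fingers, on their centre line; the grasp point (between the pads) lies 19 mm behind it; z points along the fingers, y is the line along which they close (so a half turn about z gives the same grasp; the last joint's range is limited). The gripper opens to 85 mm and grips with 20 to 120 N. Pads are 22 mm wide; open, the fingers measure 114 mm over their backs; the gripper's body (76 mm by 85 mm) begins 54 mm behind the grasp point. The pads swing forward as they close: fully open they stand 13 mm farther back than shut.
Start: joints at [1.263, 0.241, 0.005, 1.335, 0, 1.571], TCP at [0.151, 0.477, 0.202] pointing down, gripper open.
Joint ranges: [-2.72, 2.72], [-1.05, 1.87], [-1.09, 1.28], [-1.99, 2.15], [-1.42, 1.44], [-3.14, 3.14]. Speed limits (rad/s): [2.79, 2.79, 3.14, 3.14, 3.14, 3.14].

INTERFACE

Orientations are given as a unit quaternion [x, y, z, w].
In Python, from workcell import monitor, viewer, job gives the robot as it stands.
- The arm moves only by the tool arm_command, never from a script. Its argument "increments" is a list of rows, each an object of numbers: "dx", "dy", "dz": the shift along the tool's x, y, z in cm; "wx", "wy", "wz": the turn, a rotation vector about the tool's x, y, z in rad; "grip": the finger opening in cm, from 0 to 8.54. In form: [{"dx": .., "dy": .., "dz": .., "wx": .., "wy": .., "wz": .., "grip": ..}, ...]. A call has 1 to 10 rows; each row is the pose to reach, as a shift and turn from the pose commanded when the call began, along the tool's axes at that moment; what a row does not reach only later rows make up. A row lasts 1/10 s, in which the tool goes at most 50 mm and 8.59 degrees, less where a joint would pass 70% of its speed; a pose out of reach is approached as far as the arm can. A call with a gripper value outside its range is refused whole. The fingers move at their own pace and stop on an object; the grip force is fixed at half the most. Time passes only in rows, so rows that repeat a pose let the fingers close. It gives the time, the measured TCP pose, the force, the opening and the grip force at its end, in the units of the state.
- monitor.get_obs(): the state, without advancing time (a new reading comes with each control period).
- viewer.camera(name): name is "scene" or "top" or "wrist"; returns (picture, depth): 420x560x3 uint8, red, green, blue; 420x560 float32, m along the optical axis (not along the pixel's ray), 0 where there is no reading.
- viewer.get_calibration(name): a dict with "fovy" (degrees; the focal length in pixels is half the picture's height over the tangent of half this angle, whatever the lens; pixels are square), "cx", "cy" (the principal point, pixels), "view" (4x4, takes a point from world to camera coordinates). Camera axes: x right, y up, looking along -z (the intrinsics and any distortion apply to the point x, -y, -z); pixel columns grow to the right and rows downward; lengths in m; the calibration is good to about 2 mm. A picture is of the moment at which its call begins: read the wrist's pose just before it. get_calibration takes no time and is no camera call; for the wrist camera it gives the pose at the moment of the call.
- job.job_done(): hands the job in; it is judged then, once.
The state is a dict: "clock": time; "joint_pos": joint angles; "joint_vel": joint speeds; "tau": joint torques, N m; "eef_pos": TCP position; "tool_rot": TCP orientation; "ft_force": force on the tool from outside, world axes, zero at the start; "ft_torque": the same for the moment, N m; "grip_width": finger opening in m; "grasp_force": force on a finger pad.
Only numpy, scipy, OpenCV 4.12 (cv2) and the standard library are available. Lean on these libraries where they do the work, as an engineer would, in place of code of your own. Each camera call takes 0.05 s, during which the arm holds its last target. There are 200 camera calls.

## Working session

There is one attempt and no reset: what is moved stays moved. The work goes in short steps, Python scripts to look and compute and a tool call to move; the robot and the scene stay as the last step left them, time stands still between calls to the robot, and variables do not carry over. Pictures are saved under pics/ and viewed, at most 14 in all, crops included, and the job is handed in when it is done.

Besides the shell and the picture viewer there is one more tool, called after "Call:" in YAML: its name, and indented under it one key for each argument. arm_command: Moves the arm, as the interface text tells. Its arguments: {"type":"object","properties":{"increments":{"type":"array","items":{"type":"object","properties":{"dx":{"type":"number"},"dy":{"type":"number"},"dz":{"type":"number"},"wx":{"type":"number"},"wy":{"type":"number"},"wz":{"type":"number"},"grip":{"type":"number"}}}}},"required":["increments"]}

```bash
ls; mkdir -p pics
cat > h.py <<'E'
import numpy as np, cv2
from workcell import monitor, viewer, job
def cal(n):
    c=viewer.get_calibration(n); f=210/np.tan(np.radians(c['fovy'])/2); return f,c['cx'],c['cy'],np.array(c['view']),c
def snap(n,name=None):
    c=cal(n); p,d=viewer.camera(n)
    if name: cv2.imwrite('pics/'+name,cv2.cvtColor(p,cv2.COLOR_RGB2BGR))
    return p,d,c
def pts(d,c):
    f,cx,cy,V,_=c; v,u=np.indices(d.shape); 
    P=np.stack([(u-cx)/f*d,-(v-cy)/f*d,-d,np.ones_like(d)],-1)@np.linalg.inv(V).T
    return P[...,:3]
def ray(u,v,z,c):
    f,cx,cy,V,_=c; I=np.linalg.inv(V); r=I[:3,:3]@np.array([(u-cx)/f,-(v-cy)/f,-1]); o=I[:3,3]
    return o+r*(z-o[2])/r[2]
E
python3 - <<'E'
from h import *
print(monitor.get_obs())
for n in('top','scene','wrist'):
    p,d,c=snap(n,n+'0.png'); print(n,c[0],c[4]); np.savez('pics/%s0.npz'%n,p=p,d=d,V=c[3],k=c[:3]) 
    print({k:v for k,v in c[4].items() if k!='view'},d.min(),d.max())
E
```

```text
pics
{'clock': 0.0, 'joint_pos': array([1.26303051e+00, 2.41415727e-01, 3.71879048e-03, 1.33522409e+00,
       2.53820910e-05, 1.57079566e+00]), 'joint_vel': array([-2.39373804e-04, -1.20822631e-03, -1.36434425e-03,  8.44736147e-04,
       -2.29238605e-05,  9.00289074e-04]), 'tau': array([ 9.25796007e-05, -3.72318649e+01,  2.52407724e+01,  1.69117015e-02,
        1.19865526e-04, -9.73058167e-08]), 'eef_pos': array([0.15124269, 0.47583461, 0.2009096 ]), 'tool_rot': array([ 1.53275898e-01,  9.88182863e-01, -1.04785235e-03, -1.75374665e-04]), 'ft_force': array([0.59681797, 0.81643644, 0.46134137]), 'ft_torque': array([ 0.03310886, -0.03658308,  0.01073858]), 'grasp_force': 0.0, 'grip_width': 0.0855086043472444}
top 536.8312592074859 {'fovy': 42.72932160381786, 'cx': 278.77669561898824, 'cy': 208.2298373623679, 'view': array([[-0.00802851, -0.99977772, -0.01949486,  0.01437402],
       [ 0.99448758, -0.01002124,  0.10437447, -0.55061584],
       [-0.10454663, -0.01854942,  0.99434698, -1.35439328],
       [ 0.        ,  0.        ,  0.        ,  1.        ]])}
{'fovy': 42.72932160381786,
[... 264 characters left out ...]
63188,  0.70133034,  0.17978464],
       [ 0.37683044,  0.59159507,  0.71275107, -1.40271605],
       [ 0.        ,  0.        ,  0.        ,  1.        ]])}
{'fovy': 56.92288751189294, 'cx': 280.07550222031324, 'cy': 213.5497553380525} 0.0 3.1006842
wrist 374.1114811812304 {'fovy': 58.61360962438391, 'cx': 282.57495413104436, 'cy': 208.0856886935751, 'view': array([[ 0.30319483,  0.95292443, -0.00281576, -0.49919714],
       [-0.9088485 ,  0.28828023, -0.30147787,  0.03916983],
       [-0.28647389,  0.09396563,  0.95346902, -0.37984014],
       [ 0.        ,  0.        ,  0.        ,  1.        ]])}
{'fovy': 58.61360962438391, 'cx': 282.57495413104436, 'cy': 208.0856886935751} 0.0 0.6277393
```

View pics/top0.png

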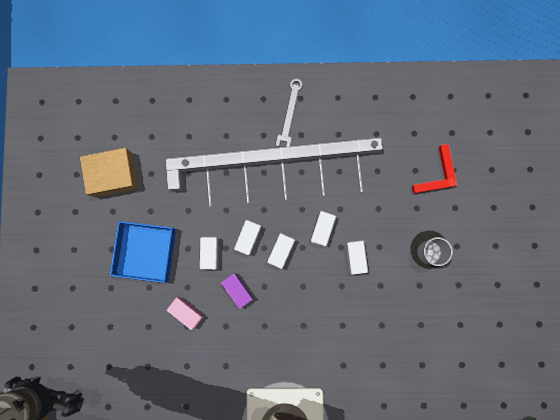

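View pics/scene0.png

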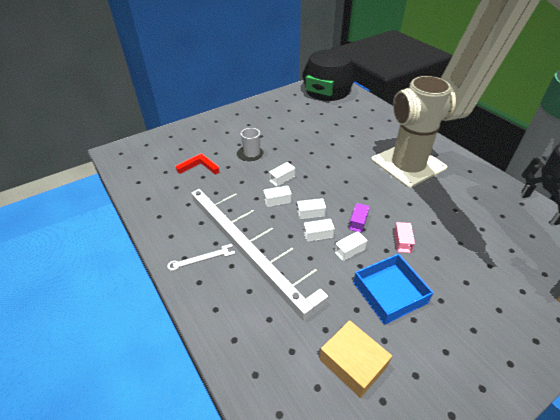

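Top view: the carton is at (108,172), the tray at (143,252) on the left and the cup on its pad at (435,250) on the right. The magnet is at (440,170). The fence runs (167,164)–(382,144), with its stop leg on the left, so line 1 is at (209,180). There are five white tubes: (208,253), (247,237), (281,250), (323,228) and (358,257). The purple (237,290) and pink (184,313) pieces are decoys and stay where they are. The cup holds about 4–5 balls.

```bash
cat >> h.py <<'E'
def tubes(p,d,c,zt=0.04):
    P=pts(d,c); hsv=cv2.cvtColor(p,cv2.COLOR_RGB2HSV)
    m=((hsv[...,1]<40)&(hsv[...,2]>150)&(P[...,2]>0.028)&(P[...,2]<0.055)&(P[...,0]>0.2)&(P[...,0]<0.75)&(abs(P[...,1])<0.42)).astype(np.uint8)
    out=[]
    for k in cv2.findContours(m,cv2.RETR_EXTERNAL,cv2.CHAIN_APPROX_NONE)[0]:
        if cv2.contourArea(k)<100: continue
        w=np.array([ray(u,v,zt,c)[:2] for u,v in k[:,0]],np.float32)*1000
        (x,y),(a,b),t=cv2.minAreaRect(w)
        if a<b: a,b,t=b,a,t+90
        mu=cv2.moments(k); cx=mu['m10']/mu['m00'],mu['m01']/mu['m00']
        cen=ray(*cx,zt,c)
        t=(t+90)%180-90
        out.append((np.round(cen[:2]*1000,1),round(x,1),round(y,1),round(a,1),round(b,1),round(t,1),np.round(cx,1)))
    return out,m,P
E
python3 - <<'E'
from h import *
p,d,c=snap('top'); o,m,P=tubes(p,d,c)
for q in o: print(q)
hsv=cv2.cvtColor(p,cv2.COLOR_RGB2HSV)
# tray
mb=((hsv[...,0]>95)&(hsv[...,0]<125)&(hsv[...,1]>120)&(P[...,2]>0.042)&(P[...,2]<.07)&(P[...,0]<.6)&(P[...,0]>.1))
print('tray rim z',np.median(P[mb][:,2]),mb.sum()); k=np.argwhere(mb)[:,::-1]
w=np.array([ray(u,v,.05,c)[:2] for u,v in k],np.float32)*1000; print('tray',cv2.minAreaRect(w))
# cup rim
mc=(P[...,2]>0.08)&(P[...,2]<.1)&(P[...,0]>.3)&(P[...,1]<-.25)&(P[...,0]<.6); k=np.argwhere(mc)[:,::-1]
w=np.array([ray(u,v,.085,c)[:2] for u,v in k],np.float32)*1000; print('cup',mc.sum(),cv2.minEnclosingCircle(w), k.mean(0))
# pad: dark
mp=(hsv[...,2]<35)&(P[...,0]>.33)&(P[...,0]<.55)&(P[...,1]<-.28)&(P[...,1]>-.5)&(P[...,2]<.015); n,l,s,_=cv2.connectedComponentsWithStats(mp.astype(np.uint8)); i=1+s[1:,4].argmax(); k=np.argwhere(l==i)[:,::-1]
w=np.array([ray(u,v,.003,c)[:2] for u,v in k],np.float32)*1000; print('pad',cv2.minEnclosingCircle(w),s[i])
for nm,lo,hi in(('carton',.05,.075),):
    mm=(P[...,2]>lo)&(P[...,2]<hi)&(P[...,1]>.3)&(P[...,0]>.5); print(nm,cv2.minAreaRect((P[mm][:,:2]*1000).astype(np.float32)))
print('table z',np.median(P[200:380,150:400,2]))
# fence top edge corners of mask
mf=(hsv[...,1]<50)&(hsv[...,2]>90)&(P[...,2]>.03)&(P[...,2]<.055)&(P[...,0]>.6)&(P[...,1]<.31)&(P[...,1]>-.35)
n,l,s,_=cv2.connectedComponentsWithStats(mf.astype(np.uint8)); i=1+s[1:,4].argmax(); k=np.argwhere(l==i)[:,::-1]
w=np.array([ray(u,v,.04,c)[:2] for u,v in k],np.float32)*1000; print('fence',s[i],cv2.minAreaRect(w),np.round(cv2.boxPoints(cv2.minAreaRect(w))))
x=w[(w[:,1]<200)]; print('bar only',cv2.minAreaRect(x))
z=p[130:215,150:400]; cv2.imwrite('pics/f.png',cv2.cvtColor(cv2.resize(z,None,fx=3.2,fy=3.2,interpolation=cv2.INTER_CUBIC),cv2.COLOR_RGB2BGR))
E
```

```text
(array([ 422.8, -186.8]), 422.9, -186.8, 79.7, 40.4, 6.4, array([356.8, 257.4]))
(array([437.3, 190.5]), 437.2, 190.0, 76.5, 40.9, 0.2, array([207.8, 252.9]))
(array([440.8,   6.2]), 440.9, 6.1, 79.9, 40.0, -24.7, array([280.3, 250.9]))
(array([475.6,  91.2]), 475.8, 91.1, 79.7, 40.8, -22.1, array([246.8, 237.5]))
(array([ 497.3, -102.1]), 497.1, -101.7, 79.9, 40.2, -19.2, array([322.7, 228.2]))
(array([685.8,  44.3]), 668.2, 20.7, 559.3, 79.1, -84.5, array([264.8, 155.9]))
tray rim z 0.04991806615800343 444
tray ((442.10675048828125, 358.4291076660156), (142.43203735351562, 139.73007202148438), 82.56327819824219)
cup 155 ((435.05059814453125, -376.7596130371094), 35.067745208740234) [437.55483871 252.05806452]
pad ((400.73699951171875, -389.7650146484375), 12.865976333618164) [429 265  11   3  15]
carton ((589.234375, 423.289306640625), (254.99749755859375, 139.46730041503906), 25.206985473632812)
table z 0.0014450247039601294
fence [ 166  138  216   52 2669] ((668.0438842773438, 20.9371337890625), (79.33079528808594, 559.6817016601562), 5.516643524169922) [[ 602.  296.]
 [ 655. -261.]
 [ 734. -254.]
 [ 681.  303.]]
bar only ((694.9749755859375, -27.733062744140625), (30.004722595214844, 457.6567077636719), 5.045439720153809)
```

View pics/f.png

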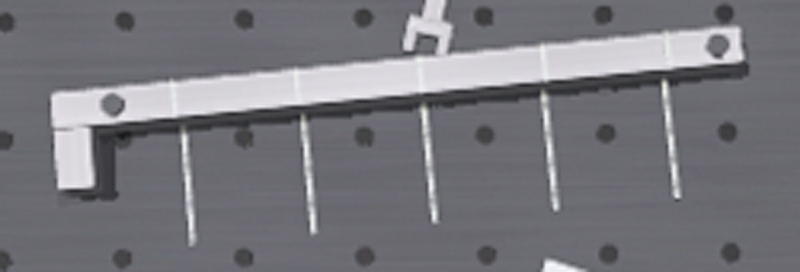

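```bash
cat >> h.py <<'E'
from scipy.spatial.transform import Rotation as Ro
def tool(b,p,flip=0):
    "z at bearing b (deg), p deg below horizontal, y to the left (closing horizontal)"
    b,p=np.radians([b,p]); z=np.array([np.cos(b)*np.cos(p),np.sin(b)*np.cos(p),-np.sin(p)]); y=np.array([-np.sin(b),np.cos(b),0])
    if flip: y=-y
    return np.stack([np.cross(y,z),y,z],1)
def down(t,flip=0): return tool(t,90,flip)   # straddles a tube whose long axis is at t deg
def plan(*wps):
    o=monitor.get_obs(); p0=o['eef_pos']; R0=Ro.from_quat(o['tool_rot'])
    print('t',round(o['clock'],2),'tcp',np.round(p0*1000,1),'j',np.round(o['joint_pos'],2),'F',np.round(o['ft_force'],1),'grip',round(o['grip_width']*1000,1),round(o['grasp_force'],1))
    for p,R in wps:
        d=R0.inv().apply(np.array(p)-p0)*100; w=(R0.inv()*Ro.from_matrix(R)).as_rotvec()
        print('d',np.round(d,2),'w',np.round(w,3),'rows',round(max(np.linalg.norm(d)/5,np.linalg.norm(w)/.15),1))
E
python3 - <<'E'
from h import *
z=np.load('pics/top0.npz'); p=z['p']; c=(*z['k'],z['V'],None)
q=p[205:300,385:490]; cv2.imwrite('pics/pad.png',cv2.cvtColor(cv2.resize(q,None,fx=5,fy=5,interpolation=cv2.INTER_CUBIC),cv2.COLOR_RGB2BGR))
g=p.mean(2)
print('row 250',g[250,400:470].astype(int)); print('col 432',g[215:290,430].astype(int))
C=np.array([.435,-.3768]); b=np.degrees(np.arctan2(C[1],C[0])); print('b',b)
R=tool(b,18); G=np.array([*C,.050])
plan(([.40,.12,.30],tool(15,70)),(G-.14*R[:,2]+[0,0,.06],R))
E
```

```text
row 250 [107 108 107 107 106 107 106 107 107 110  80  51  45  45  44  47  42  76
  92  93  92  91  89  83 206 171 118 120 205 219 208 202 176 146 164 183
 181 176 166 137 105  96  98  99  98  99  99  99  98  99  81 210 160 101
 106 108 108 107 107 107 106 106 106 105 106 106 106 106 107 106]
col 432 [108 108 108 108 107 108 110 110 109 110 110 110 109 109 109  97  46  49
  50  49  49  49  48  46 137 205 158  98  93 103 153 204 185 154 147 208
 215 214 214 207 173 171 188 194 190 172 165 179 144  52  19  35  46  48
  79 113 107 106 108 108 107 108 108 107 107 107 105 106 107 104 105 108
 106 106 105]
b -40.8993362695036
t 0.2 tcp [151.4 476.1 201.3] j [1.26 0.24 0.   1.34 0.   1.57] F [-0.5 -0.3 -0.2] grip 85.1 0.0
d [-34.49 -26.42  -9.84] w [-0.101 -0.34  -0.564] rows 8.9
d [-40.64 -67.43   4.88] w [ 0.254 -1.238  0.352] rows 15.8
```

View pics/pad.png

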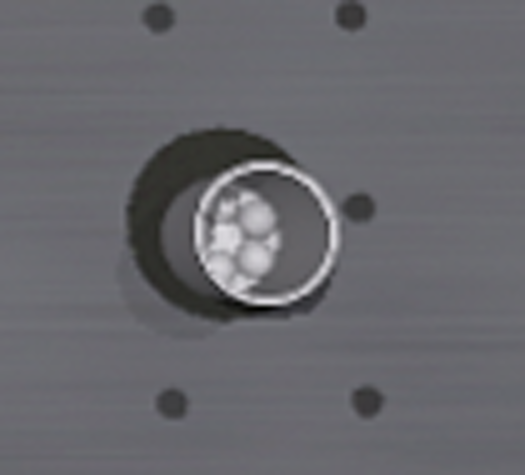

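The crop shows the pad's dark disc centred near top-view pixel (429.7,249.7). The cup stands on it, with its rim circle at (437.5,252), and holds about 5 balls.

Call:
arm_command:
  increments:
    - {"dx":-34.5,"dy":-26.4,"dz":-9.8,"wx":-0.1,"wy":-0.34,"wz":-0.56}
    - {"dx":-34.5,"dy":-26.4,"dz":-9.8,"wx":-0.1,"wy":-0.34,"wz":-0.56}
    - {"dx":-34.5,"dy":-26.4,"dz":-9.8,"wx":-0.1,"wy":-0.34,"wz":-0.56}
    - {"dx":-34.5,"dy":-26.4,"dz":-9.8,"wx":-0.1,"wy":-0.34,"wz":-0.56}
    - {"dx":-34.5,"dy":-26.4,"dz":-9.8,"wx":-0.1,"wy":-0.34,"wz":-0.56}
    - {"dx":-34.5,"dy":-26.4,"dz":-9.8,"wx":-0.1,"wy":-0.34,"wz":-0.56}
    - {"dx":-34.5,"dy":-26.4,"dz":-9.8,"wx":-0.1,"wy":-0.34,"wz":-0.56}
    - {"dx":-34.5,"dy":-26.4,"dz":-9.8,"wx":-0.1,"wy":-0.34,"wz":-0.56}
    - {"dx":-34.5,"dy":-26.4,"dz":-9.8,"wx":-0.1,"wy":-0.34,"wz":-0.56}
    - {"dx":-34.5,"dy":-26.4,"dz":-9.8,"wx":-0.1,"wy":-0.34,"wz":-0.56}

```text
validation failed for argument at $.in...
```

Run:
```python
from h import *
C=np.array([.435,-.3768]); b=-40.9
R=tool(b,18); G=np.array([*C,.050])
plan((G-.14*R[:,2]+[0,0,.06],R))
print('pad',ray(429.7,249.7,.003,cal('top')))
```

```text
t 0.2 tcp [151.4 476.1 201.3] j [1.26 0.24 0.   1.34 0.   1.57] F [-0.5 -0.3 -0.2] grip 85.1 0.0
d [-40.64 -67.43   4.88] w [ 0.254 -1.238  0.352] rows 15.8
pad [ 0.44150886 -0.38023939  0.003     ]
```

Call:
arm_command:
  increments:
    - {"dx":-34.5,"dy":-26.4,"dz":-9.8,"wx":-0.1,"wy":-0.34,"wz":-0.56,"grip":8.5}
    - {"dx":-34.5,"dy":-26.4,"dz":-9.8,"wx":-0.1,"wy":-0.34,"wz":-0.56,"grip":8.5}
    - {"dx":-34.5,"dy":-26.4,"dz":-9.8,"wx":-0.1,"wy":-0.34,"wz":-0.56,"grip":8.5}
    - {"dx":-34.5,"dy":-26.4,"dz":-9.8,"wx":-0.1,"wy":-0.34,"wz":-0.56,"grip":8.5}
    - {"dx":-34.5,"dy":-26.4,"dz":-9.8,"wx":-0.1,"wy":-0.34,"wz":-0.56,"grip":8.5}
    - {"dx":-34.5,"dy":-26.4,"dz":-9.8,"wx":-0.1,"wy":-0.34,"wz":-0.56,"grip":8.5}
    - {"dx":-34.5,"dy":-26.4,"dz":-9.8,"wx":-0.1,"wy":-0.34,"wz":-0.56,"grip":8.5}
    - {"dx":-34.5,"dy":-26.4,"dz":-9.8,"wx":-0.1,"wy":-0.34,"wz":-0.56,"grip":8.5}
    - {"dx":-34.5,"dy":-26.4,"dz":-9.8,"wx":-0.1,"wy":-0.34,"wz":-0.56,"grip":8.5}
    - {"dx":-34.5,"dy":-26.4,"dz":-9.8,"wx":-0.1,"wy":-0.34,"wz":-0.56,"grip":8.5}

```text
clock: 1.2
eef_pos: [0.4036, 0.1148, 0.3016]
tool_rot: [-0.12, 0.977, 0.021, 0.175]
ft_force: [0.2, 0.4, 0.2]
grip_width: 0.0849
grasp_force: 0.0
```

Run:
```python
from h import *
C=np.array([.435,-.3768]); b=-40.9
R=tool(b,18); G=np.array([*C,.050])
plan((G-.14*R[:,2]+[0,0,.06],R))
```

```text
t 1.2 tcp [403.6 114.8 301.6] j [ 0.29 -0.25 -0.29  1.17 -0.02  0.04] F [0.2 0.4 0.2] grip 84.9 0.0
d [ 20.65 -37.55   8.2 ] w [ 0.714 -0.831  0.686] rows 8.7
```

Call:
arm_command:
  increments:
    - {"dx":20.7,"dy":-37.5,"dz":8.2,"wx":0.714,"wy":-0.831,"wz":0.686,"grip":8.5}
    - {"dx":20.7,"dy":-37.5,"dz":8.2,"wx":0.714,"wy":-0.831,"wz":0.686,"grip":8.5}
    - {"dx":20.7,"dy":-37.5,"dz":8.2,"wx":0.714,"wy":-0.831,"wz":0.686,"grip":8.5}
    - {"dx":20.7,"dy":-37.5,"dz":8.2,"wx":0.714,"wy":-0.831,"wz":0.686,"grip":8.5}
    - {"dx":20.7,"dy":-37.5,"dz":8.2,"wx":0.714,"wy":-0.831,"wz":0.686,"grip":8.5}
    - {"dx":20.7,"dy":-37.5,"dz":8.2,"wx":0.714,"wy":-0.831,"wz":0.686,"grip":8.5}
    - {"dx":20.7,"dy":-37.5,"dz":8.2,"wx":0.714,"wy":-0.831,"wz":0.686,"grip":8.5}
    - {"dx":20.7,"dy":-37.5,"dz":8.2,"wx":0.714,"wy":-0.831,"wz":0.686,"grip":8.5}
    - {"dx":20.7,"dy":-37.5,"dz":8.2,"wx":0.714,"wy":-0.831,"wz":0.686,"grip":8.5}
    - {"dx":20.7,"dy":-37.5,"dz":8.2,"wx":0.714,"wy":-0.831,"wz":0.686,"grip":8.5}

```text
clock: 2.2
eef_pos: [0.3755, -0.2664, 0.3075]
tool_rot: [0.288, 0.779, -0.195, 0.521]
ft_force: [0.1, 0.3, 0.3]
grip_width: 0.0849
grasp_force: 0.0
```

Run:
```python
from h import *
C=np.array([.435,-.3768]); b=-40.9
R=tool(b,18); G=np.array([*C,.050])
p,d,c=snap('wrist','w1.png')
P=pts(d,c); m=(P[...,2]>.03)&(P[...,2]<.1)&(np.hypot(P[...,0]-C[0],P[...,1]-C[1])<.06)
print('wrist cup pts',m.sum(),P[m].max(0),P[m].min(0))
plan((G-.09*R[:,2],R),(G+.019*R[:,2],R))
```

```text
wrist cup pts 780 [ 0.4692348  -0.36086882  0.08909657] [ 0.42392229 -0.41203524  0.07433255]
t 2.25 tcp [ 376.3 -267.3  309.7] j [-0.43 -0.63 -1.09 -0.05 -0.26  0.1 ] F [1.3 0.7 1.6] grip 85.1 0.0
d [20.36 -4.36 11.54] w [ 0.002 -0.071  0.005] rows 4.8
d [19.58 -4.38 22.41] w [ 0.002 -0.071  0.005] rows 6.0
```

```bash
cat > fk.py <<'E'
import numpy as np
from scipy.optimize import least_squares
D=[((.2414,.0037,1.3352,0),(np.hypot(.15124,.47583),.2009)),((-.25,-.29,1.17,-.02),(np.hypot(.4036,.1148),.3016)),((-.63,-1.09,-.05,-.26),(np.hypot(.3763,.2673),.3097))]
def fk(x,j):
    a,f,h,z0=x; j2,j3,j4,j5=j; p=j2-j3+j4
    return np.array([a*np.sin(j2)+f*np.cos(j2-j3)+h*np.cos(p)*np.cos(j5), z0+a*np.cos(j2)-f*np.sin(j2-j3)-h*np.sin(p)*np.cos(j5)])
s=least_squares(lambda x: np.concatenate([fk(x,j)-q for j,q in D]),[.3,.3,.2,.15])
X=s.x
def ik(r,z,p):
    a,f,h,z0=X; s=least_squares(lambda q:[*(fk(X,(q[0],q[1],p-q[0]+q[1],0))-[r,z])],[0.3,0]); j2,j3=s.x
    return np.round([j2,j3,p-j2+j3],2),round(abs(s.fun).max(),4)
if __name__=='__main__':
    print(X,s.fun)
    for p in(10,20,30,45,60,75,90):
        for r in (.50,.595): print(p,r,ik(r,.05,np.radians(p)),ik(r,.13,np.radians(p)))
E
python3 fk.py
```

```text
[0.49501086 0.39047631 0.44989541 0.25896442] [-0.00239829 -0.003117    0.00687702  0.00052654 -0.00457957  0.00259046]
10 0.5 (array([ 2.09, -1.35, -3.26]), np.float64(0.0)) (array([ 2.3 , -1.57, -3.7 ]), np.float64(0.021))
10 0.595 (array([ 1.44, -1.18, -2.45]), np.float64(0.0)) (array([ 1.16, -1.29, -2.28]), np.float64(0.0))
20 0.5 (array([ 2.19, -1.57, -3.41]), np.float64(0.0079)) (array([ 1.26, -1.57, -2.48]), np.float64(0.0223))
20 0.595 (array([ 1.08, -1.23, -1.97]), np.float64(0.0)) (array([ 0.65, -1.25, -1.55]), np.float64(0.0))
30 0.5 (array([ 1.11, -1.48, -2.07]), np.float64(0.0)) (array([ 0.19, -1.34, -1.  ]), np.float64(0.0))
30 0.595 (array([ 0.65, -1.16, -1.29]), np.float64(0.0)) (array([ 0.26, -1.11, -0.84]), np.float64(0.0))
45 0.5 (array([ 0.17, -1.15, -0.54]), np.float64(0.0)) (array([-0.13, -1.02, -0.1 ]), np.float64(0.0))
45 0.595 (array([ 0.29, -0.93, -0.43]), np.float64(0.0)) (array([ 0.07, -0.83, -0.11]), np.float64(0.0))
60 0.5 (array([ 0.08, -0.85,  0.12]), np.float64(0.0)) (array([-0.08, -0.72,  0.41]), np.float64(0.0))
60 0.595 (array([ 0.24, -0.63,  0.17]), np.float64(0.0)) (array([ 0.11, -0.52,  0.41]), np.float64(0.0))
75 0.5 (array([ 0.19, -0.54,  0.58]), np.float64(0.0)) (array([ 0.08, -0.42,  0.81]), np.float64(0.0))
75 0.595 (array([ 0.35, -0.31,  0.65]), np.float64(0.0)) (array([ 0.26, -0.2 ,  0.85]), np.float64(0.0))
90 0.5 (array([ 0.37, -0.23,  0.97]), np.float64(0.0)) (array([ 0.29, -0.12,  1.17]), np.float64(0.0))
90 0.595 (array([0.53, 0.04, 1.08]), np.float64(0.0)) (array([0.47, 0.15, 1.26]), np.float64(0.0))
```

The arm hit its elbow limit (j3), because the hand is about 0.45 m long and a near-horizontal radial grasp is out of range. I'll point the hand sideways instead (bearing −90°, 40° down). That puts the wrist near the centre, and the same hand swings over to pour at the tray.

Run:
```python
from h import *
R=tool(-90,40); G=np.array([.435,-.377,.060])
plan((G-.11*R[:,2],R),(G+.019*R[:,2],R))
```

```text
t 2.25 tcp [ 376.3 -267.3  309.7] j [-0.43 -0.63 -1.09 -0.05 -0.26  0.1 ] F [1.3 0.7 1.6] grip 85.1 0.0
d [14.28  1.97 12.39] w [0.738 0.295 0.448] rows 6.1
d [19.57 -5.49 21.49] w [0.738 0.295 0.448] rows 6.1
```

Call:
arm_command:
  increments:
    - {"dx":14.3,"dy":2.0,"dz":12.4,"wx":0.738,"wy":0.295,"wz":0.448,"grip":8.5}
    - {"dx":14.3,"dy":2.0,"dz":12.4,"wx":0.738,"wy":0.295,"wz":0.448,"grip":8.5}
    - {"dx":14.3,"dy":2.0,"dz":12.4,"wx":0.738,"wy":0.295,"wz":0.448,"grip":8.5}
    - {"dx":14.3,"dy":2.0,"dz":12.4,"wx":0.738,"wy":0.295,"wz":0.448,"grip":8.5}
    - {"dx":14.3,"dy":2.0,"dz":12.4,"wx":0.738,"wy":0.295,"wz":0.448,"grip":8.5}
    - {"dx":14.3,"dy":2.0,"dz":12.4,"wx":0.738,"wy":0.295,"wz":0.448,"grip":8.5}
    - {"dx":14.3,"dy":2.0,"dz":12.4,"wx":0.738,"wy":0.295,"wz":0.448,"grip":8.5}
    - {"dx":14.3,"dy":2.0,"dz":12.4,"wx":0.738,"wy":0.295,"wz":0.448,"grip":8.5}
    - {"dx":14.3,"dy":2.0,"dz":12.4,"wx":0.738,"wy":0.295,"wz":0.448,"grip":8.5}

```text
clock: 3.15
eef_pos: [0.435, -0.2902, 0.1274]
tool_rot: [0.639, 0.643, -0.3, 0.296]
ft_force: [0.0, -0.5, -0.8]
grip_width: 0.0849
grasp_force: 0.0
```

Run:
```python
from h import *
R=tool(-90,40); G=np.array([.435,-.377,.060])
plan((G-.11*R[:,2],R),(G+.019*R[:,2],R))
print(np.round(Ro.from_quat(monitor.get_obs()['tool_rot']).as_matrix(),3))
```

```text
t 3.15 tcp [ 435.  -290.2  127.4] j [-0.08  0.3  -0.48  0.7  -0.87  1.44] F [ 0.  -0.5 -0.8] grip 84.9 0.0
d [-0.42 -0.01 -0.01] w [-0.002 -0.003  0.007] rows 0.1
d [-4.500e-01  1.000e-02  1.289e+01] w [-0.002 -0.003  0.007] rows 2.6
[[-0.007  1.    -0.002]
 [ 0.645  0.004 -0.764]
 [-0.764 -0.007 -0.645]]
```

Call:
arm_command:
  increments:
    - {"dx":-0.4,"dy":0,"dz":3,"wx":0,"wy":0,"wz":0,"grip":8.5}
    - {"dx":-0.4,"dy":0,"dz":6,"wx":0,"wy":0,"wz":0,"grip":8.5}
    - {"dx":-0.4,"dy":0,"dz":9,"wx":0,"wy":0,"wz":0,"grip":8.5}
    - {"dx":-0.4,"dy":0,"dz":11.5,"wx":0,"wy":0,"wz":0,"grip":8.5}
    - {"dx":-0.4,"dy":0,"dz":12.9,"wx":0,"wy":0,"wz":0,"grip":8.5}
    - {"dx":-0.4,"dy":0,"dz":12.9,"wx":0,"wy":0,"wz":0,"grip":8.5}

```text
clock: 3.75
eef_pos: [0.4301, -0.392, 0.0458]
tool_rot: [0.64, 0.643, -0.301, 0.295]
ft_force: [-0.1, -0.3, -0.4]
grip_width: 0.085
grasp_force: 0.0
```

Call:
arm_command:
  increments:
    - {"dx":0,"dy":0,"dz":0,"wx":0,"wy":0,"wz":0,"grip":6.7}
    - {"dx":0,"dy":0,"dz":0,"wx":0,"wy":0,"wz":0,"grip":6.7}
    - {"dx":0,"dy":0,"dz":0,"wx":0,"wy":0,"wz":0,"grip":6.7}
    - {"dx":0,"dy":0,"dz":0,"wx":0,"wy":0,"wz":0,"grip":6.7}

```text
clock: 4.15
eef_pos: [0.4334, -0.3919, 0.0481]
tool_rot: [0.64, 0.643, -0.299, 0.297]
ft_force: [0.9, 1.3, 0.7]
grip_width: 0.0669
grasp_force: 0.3
```

Call:
arm_command:
  increments:
    - {"dx":0,"dy":0,"dz":0,"wx":0,"wy":0,"wz":0,"grip":6.6}
    - {"dx":0,"dy":0,"dz":0,"wx":0,"wy":0,"wz":0,"grip":6.6}

```text
clock: 4.35
eef_pos: [0.4337, -0.3922, 0.048]
tool_rot: [0.64, 0.643, -0.299, 0.297]
ft_force: [1.9, 1.3, 2.3]
grip_width: 0.0661
grasp_force: 0.9
```

Call:
arm_command:
  increments:
    - {"dx":0,"dy":0,"dz":0,"wx":0,"wy":0,"wz":0,"grip":6.55}
    - {"dx":0,"dy":0,"dz":0,"wx":0,"wy":0,"wz":0,"grip":6.55}

```text
clock: 4.55
eef_pos: [0.4334, -0.3925, 0.0479]
tool_rot: [0.64, 0.642, -0.3, 0.297]
ft_force: [1.3, 1.0, 2.0]
grip_width: 0.0653
grasp_force: 1.3
```

Call:
arm_command:
  increments:
    - {"dx":0,"dy":0,"dz":0,"wx":0,"wy":0,"wz":0,"grip":6.5}
    - {"dx":0,"dy":0,"dz":0,"wx":0,"wy":0,"wz":0,"grip":6.5}

```text
clock: 4.75
eef_pos: [0.4332, -0.3925, 0.0477]
tool_rot: [0.64, 0.642, -0.3, 0.297]
ft_force: [2.8, 1.1, 2.3]
grip_width: 0.0648
grasp_force: 1.5
```

Call:
arm_command:
  increments:
    - {"dx":0,"dy":0,"dz":0,"wx":0,"wy":0,"wz":0,"grip":6.3}
    - {"dx":0,"dy":0,"dz":0,"wx":0,"wy":0,"wz":0,"grip":6.3}

```text
clock: 4.95
eef_pos: [0.4333, -0.3926, 0.048]
tool_rot: [0.64, 0.642, -0.3, 0.297]
ft_force: [3.0, 2.3, 3.9]
grip_width: 0.0631
grasp_force: 9.2
```

Call:
arm_command:
  increments:
    - {"dx":0,"dy":0,"dz":0,"wx":0,"wy":0,"wz":0,"grip":6.0}
    - {"dx":0,"dy":0,"dz":0,"wx":0,"wy":0,"wz":0,"grip":6.0}

```text
clock: 5.15
eef_pos: [0.4336, -0.3927, 0.0486]
tool_rot: [0.64, 0.642, -0.3, 0.297]
ft_force: [4.1, 3.7, 6.9]
grip_width: 0.0607
grasp_force: 43.4
```

Call:
arm_command:
  increments:
    - {"dx":0,"dy":0,"dz":0,"wx":0,"wy":0,"wz":0,"grip":5.8}
    - {"dx":0,"dy":0,"dz":0,"wx":0,"wy":0,"wz":0,"grip":5.8}
    - {"dx":0,"dy":0,"dz":0,"wx":0,"wy":0,"wz":0,"grip":5.8}

```text
clock: 5.45
eef_pos: [0.4336, -0.3927, 0.0488]
tool_rot: [0.64, 0.642, -0.3, 0.298]
ft_force: [2.0, 4.8, 7.6]
grip_width: 0.0603
grasp_force: 59.4
```

Run:
```python
from h import *
R=tool(-90,40); G=np.array([.434,-.377,.060])
p,d,c=snap('top','t2.png'); P=pts(d,c)
cv2.imwrite('pics/t2.png',cv2.cvtColor(cv2.resize(p[190:320,360:520],None,fx=4,fy=4),cv2.COLOR_RGB2BGR))
T=[.43,.0,.27]
plan((G+.019*R[:,2]+[0,0,.15],R),(T,tool(-90,75)))
```

```text
t 5.5 tcp [ 433.6 -392.7   48.8] j [-0.31  0.44 -0.58  0.21 -0.82  1.11] F [3.4 4.9 7.7] grip 59.5 59.4
d [-11.34  -0.03  -9.66] w [-0.002 -0.     0.004] rows 3.0
d [  8.31  -0.4  -44.29] w [-0.003  0.611  0.004] rows 9.0
```

View pics/t2.png

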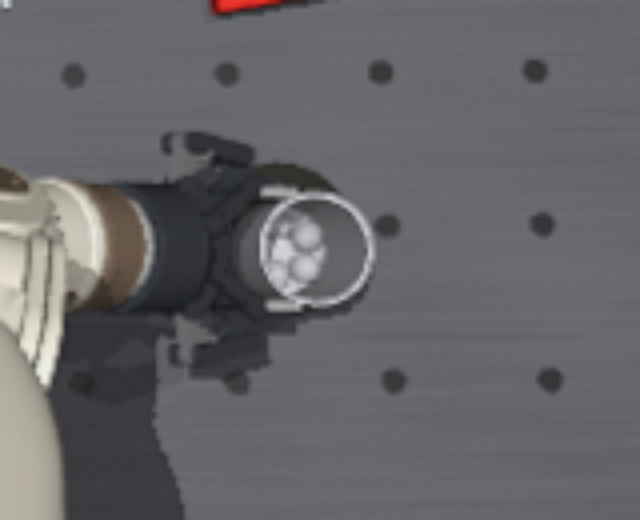

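The grip is a little behind the cup's axis: the pads stand back at this opening, the grip width is 60 mm and the cup slid about 4 mm. I'll open, shift forward and up, and grip again.

Call:
arm_command:
  increments:
    - {"dx":0,"dy":0,"dz":0,"wx":0,"wy":0,"wz":0,"grip":8.5}
    - {"dx":0,"dy":0,"dz":0,"wx":0,"wy":0,"wz":0,"grip":8.5}
    - {"dx":0,"dy":0,"dz":0,"wx":0,"wy":0,"wz":0,"grip":8.5}
    - {"dx":-0.5,"dy":0,"dz":0.2,"wx":0,"wy":0,"wz":0,"grip":8.5}
    - {"dx":-0.9,"dy":0,"dz":0.5,"wx":0,"wy":0,"wz":0,"grip":8.5}
    - {"dx":-0.9,"dy":0,"dz":0.5,"wx":0,"wy":0,"wz":0,"grip":8.5}

```text
clock: 6.1
eef_pos: [0.4326, -0.4028, 0.0514]
tool_rot: [0.64, 0.642, -0.3, 0.296]
ft_force: [-0.1, 0.3, -0.1]
grip_width: 0.085
grasp_force: 0.0
```

Call:
arm_command:
  increments:
    - {"dx":0,"dy":0,"dz":0,"wx":0,"wy":0,"wz":0,"grip":6.9}
    - {"dx":0,"dy":0,"dz":0,"wx":0,"wy":0,"wz":0,"grip":6.9}
    - {"dx":0,"dy":0,"dz":0,"wx":0,"wy":0,"wz":0,"grip":6.9}
    - {"dx":0,"dy":0,"dz":0,"wx":0,"wy":0,"wz":0,"grip":6.7}
    - {"dx":0,"dy":0,"dz":0,"wx":0,"wy":0,"wz":0,"grip":6.7}

```text
clock: 6.6
eef_pos: [0.4332, -0.4021, 0.0517]
tool_rot: [0.64, 0.642, -0.3, 0.297]
ft_force: [1.0, 1.7, 3.4]
grip_width: 0.0675
grasp_force: 20.8
```

Call:
arm_command:
  increments:
    - {"dx":0,"dy":0,"dz":0,"wx":0,"wy":0,"wz":0,"grip":6.5}
    - {"dx":0,"dy":0,"dz":0,"wx":0,"wy":0,"wz":0,"grip":6.5}
    - {"dx":0,"dy":0,"dz":0,"wx":0,"wy":0,"wz":0,"grip":6.5}

```text
clock: 6.9
eef_pos: [0.4332, -0.4022, 0.0521]
tool_rot: [0.64, 0.642, -0.3, 0.297]
ft_force: [-0.3, 2.3, 5.3]
grip_width: 0.0658
grasp_force: 50.8
```

Call:
arm_command:
  increments:
    - {"dx":0,"dy":0,"dz":0,"wx":0,"wy":0,"wz":0,"grip":5.8}
    - {"dx":0,"dy":0,"dz":0,"wx":0,"wy":0,"wz":0,"grip":5.8}
    - {"dx":0,"dy":0,"dz":0,"wx":0,"wy":0,"wz":0,"grip":5.8}

```text
clock: 7.2
eef_pos: [0.4332, -0.4023, 0.0523]
tool_rot: [0.64, 0.642, -0.3, 0.297]
ft_force: [-0.1, 2.9, 6.4]
grip_width: 0.0653
grasp_force: 63.5
```

Run:
```python
from h import *
R=tool(-90,40); p0=monitor.get_obs()['eef_pos']
plan((p0+[0,0,.15],R),([.43,-.15,.26],R),([.43,.0,.27],tool(-90,70)))
```

```text
t 7.2 tcp [ 433.2 -402.3   52.3] j [-0.33  0.43 -0.58  0.2  -0.81  1.08] F [-0.1  2.9  6.4] grip 65.3 63.5
d [-11.49  -0.08  -9.64] w [-0.002 -0.     0.005] rows 3.0
d [  0.31  -0.39 -32.67] w [-0.002 -0.     0.005] rows 6.5
d [  9.19  -0.38 -44.8 ] w [-0.004  0.523  0.004] rows 9.1
```

Call:
arm_command:
  increments:
    - {"dx":-2,"dy":0,"dz":-1.7,"wx":0,"wy":0,"wz":0,"grip":5.8}
    - {"dx":-5,"dy":0,"dz":-4.2,"wx":0,"wy":0,"wz":0,"grip":5.8}
    - {"dx":-8,"dy":0,"dz":-6.7,"wx":0,"wy":0,"wz":0,"grip":5.8}
    - {"dx":-11.5,"dy":0,"dz":-9.6,"wx":0,"wy":0,"wz":0,"grip":5.8}
    - {"dx":-9.2,"dy":-0.1,"dz":-13,"wx":0,"wy":0,"wz":0,"grip":5.8}
    - {"dx":-6.8,"dy":-0.2,"dz":-18,"wx":0,"wy":0,"wz":0,"grip":5.8}
    - {"dx":-4.5,"dy":-0.2,"dz":-23,"wx":0,"wy":0,"wz":0,"grip":5.8}
    - {"dx":-2,"dy":-0.3,"dz":-28,"wx":0,"wy":0,"wz":0,"grip":5.8}
    - {"dx":0.3,"dy":-0.4,"dz":-32.7,"wx":0,"wy":0,"wz":0,"grip":5.8}

```text
clock: 8.1
eef_pos: [0.4284, -0.1665, 0.2546]
tool_rot: [0.64, 0.643, -0.3, 0.295]
ft_force: [1.3, 0.8, -3.8]
grip_width: 0.0649
grasp_force: 66.8
```

Run:
```python
from h import *
plan(([.43,.10,.27],tool(-90,80)),([.44,.28,.25],tool(90,75,1)))
p,d,c=snap('top','t3.png'); P=pts(d,c)
m=(P[...,1]<-.32)&(P[...,0]>.35)&(P[...,0]<.5)&(P[...,2]>.01); print('left on pad?',m.sum())
```

```text
t 8.1 tcp [ 428.4 -166.5  254.6] j [ 0.2   0.21 -0.22  1.38 -0.84  1.88] F [ 1.3  0.8 -3.8] grip 64.9 66.8
d [ 16.02   0.14 -21.35] w [-0.007  0.695  0.004] rows 5.3
d [ 29.16   1.16 -33.81] w [-0.008  1.131  0.003] rows 8.9
left on pad? 18
```

Call:
arm_command:
  increments:
    - {"dx":3,"dy":0,"dz":-4,"wx":0,"wy":0.13,"wz":0,"grip":5.8}
    - {"dx":6,"dy":0,"dz":-8,"wx":0,"wy":0.26,"wz":0,"grip":5.8}
    - {"dx":9,"dy":0.1,"dz":-12,"wx":0,"wy":0.39,"wz":0,"grip":5.8}
    - {"dx":12.5,"dy":0.1,"dz":-16.5,"wx":0,"wy":0.52,"wz":0,"grip":5.8}
    - {"dx":16,"dy":0.2,"dz":-21,"wx":0,"wy":0.65,"wz":0,"grip":5.8}
    - {"dx":19,"dy":0.4,"dz":-24,"wx":0,"wy":0.75,"wz":0,"grip":5.8}
    - {"dx":22,"dy":0.6,"dz":-27,"wx":0,"wy":0.85,"wz":0,"grip":5.8}
    - {"dx":25,"dy":0.8,"dz":-30,"wx":0,"wy":0.85,"wz":0,"grip":5.8}
    - {"dx":28,"dy":1.0,"dz":-33,"wx":0,"wy":0.85,"wz":0,"grip":5.8}
    - {"dx":30,"dy":1.1,"dz":-34.5,"wx":0,"wy":0.85,"wz":0,"grip":5.8}

```text
clock: 9.15
eef_pos: [0.4396, 0.291, 0.2464]
tool_rot: [0.706, 0.708, -0.01, 0.004]
ft_force: [0.4, -0.5, -3.0]
grip_width: 0.0649
grasp_force: 67.1
```

Run:
```python
from h import *
T=np.array([.442,.358])
def tcp(p2,q):  # q = rim centre
    R=tool(90,p2,1); tilt=np.radians(50+90-p2); cz=np.array([0,-np.sin(tilt),np.cos(tilt)])
    g=np.array(q)-.018*cz   # pad contact centre on axis, 67 above foot
    return g+.027*R[:,2],R
w=[tcp(75,[T[0],T[1]+.02,.17]),tcp(60,[T[0],T[1]+.02,.12]),tcp(35,[T[0],T[1]+.018,.105])]
for a in w: print(np.round(a[0],3))
plan(*w)
```

```text
[0.442 0.401 0.136]
[0.442 0.409 0.093]
[0.442 0.416 0.094]
t 9.15 tcp [439.6 291.  246.4] j [ 0.59  0.3   0.2   1.49 -0.01  2.16] F [ 0.4 -0.5 -3. ] grip 64.9 67.1
d [11.26  0.37 10.77] w [-0.009  0.283  0.002] rows 3.1
d [12.14  0.41 15.03] w [-0.009  0.545  0.001] rows 3.9
d [12.77  0.41 14.95] w [-0.009  0.981 -0.001] rows 6.5
```

Call:
arm_command:
  increments:
    - {"dx":4,"dy":0.2,"dz":3.5,"wx":0,"wy":0.1,"wz":0,"grip":5.8}
    - {"dx":8,"dy":0.3,"dz":7,"wx":0,"wy":0.2,"wz":0,"grip":5.8}
    - {"dx":11.3,"dy":0.4,"dz":10.8,"wx":0,"wy":0.28,"wz":0,"grip":5.8}
    - {"dx":11.7,"dy":0.4,"dz":13,"wx":0,"wy":0.4,"wz":0,"grip":5.8}
    - {"dx":12.1,"dy":0.4,"dz":15,"wx":0,"wy":0.48,"wz":0,"grip":5.8}
    - {"dx":12.1,"dy":0.4,"dz":15,"wx":0,"wy":0.55,"wz":0,"grip":5.8}
    - {"dx":12.2,"dy":0.4,"dz":15,"wx":0,"wy":0.6,"wz":0,"grip":5.8}
    - {"dx":12.2,"dy":0.4,"dz":15,"wx":0,"wy":0.65,"wz":0,"grip":5.8}
    - {"dx":12.3,"dy":0.4,"dz":15,"wx":0,"wy":0.7,"wz":0,"grip":5.8}
    - {"dx":12.4,"dy":0.4,"dz":15,"wx":0,"wy":0.74,"wz":0,"grip":5.8}

```text
clock: 10.15
eef_pos: [0.4417, 0.4081, 0.0931]
tool_rot: [0.663, 0.661, 0.245, -0.252]
ft_force: [0.3, 0.0, -3.0]
grip_width: 0.0651
grasp_force: 67.8
```

Call:
arm_command:
  increments:
    - {"dx":0.1,"dy":0,"dz":0,"wx":0,"wy":0.04,"wz":0,"grip":5.8}
    - {"dx":0.1,"dy":0,"dz":0,"wx":0,"wy":0.07,"wz":0,"grip":5.8}
    - {"dx":0.1,"dy":0,"dz":0,"wx":0,"wy":0.1,"wz":0,"grip":5.8}
    - {"dx":0.2,"dy":0,"dz":0,"wx":0,"wy":0.13,"wz":0,"grip":5.8}
    - {"dx":0.2,"dy":0,"dz":0,"wx":0,"wy":0.16,"wz":0,"grip":5.8}
    - {"dx":0.2,"dy":0,"dz":0,"wx":0,"wy":0.19,"wz":0,"grip":5.8}
    - {"dx":0.2,"dy":0,"dz":0,"wx":0,"wy":0.22,"wz":0,"grip":5.8}
    - {"dx":0.3,"dy":0,"dz":0,"wx":0,"wy":0.24,"wz":0,"grip":5.8}
    - {"dx":0.3,"dy":0,"dz":0,"wx":0,"wy":0.24,"wz":0,"grip":5.8}
    - {"dx":0.3,"dy":0,"dz":0,"wx":0,"wy":0.24,"wz":0,"grip":5.8}

```text
clock: 11.15
eef_pos: [0.4431, 0.4119, 0.0971]
tool_rot: [0.628, 0.627, 0.324, -0.329]
ft_force: [-0.0, -0.0, -1.4]
grip_width: 0.0651
grasp_force: 68.3
```

Run:
```python
from h import *
plan(([.44,.42,.1],tool(90,35,1)))
p,d,c=snap('top'); a=cv2.resize(p[180:330,60:240],None,fx=2.2,fy=2.2)
q,d2,c2=snap('scene'); b=cv2.resize(q[200:350,300:480],None,fx=2.2,fy=2.2)
cv2.imwrite('pics/pour.png',cv2.cvtColor(np.hstack([a,b]),cv2.COLOR_RGB2BGR))
```

```text
t 11.15 tcp [443.1 411.9  97.1] j [ 0.3   0.4  -0.55  0.23  0.9   2.07] F [-0.  -0.  -1.4] grip 65.1 68.3
d [ 0.7  -0.31  0.5 ] w [-0.005  0.001 -0.005] rows 0.2
```

View pics/pour.png

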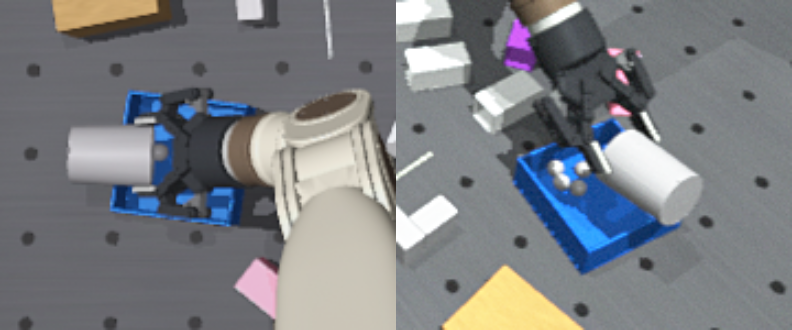

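Five balls lie in the tray (scene half, near (565,175)), and the tool weight has fallen to that of the empty cup. Now I return the cup.

Run:
```python
from h import *
plan(([.443,.37,.2],tool(90,60,1)),([.44,.25,.25],tool(-90,80)))
```

```text
t 11.25 tcp [443.5 412.3  97.9] j [ 0.3   0.4  -0.55  0.23  0.9   2.07] F [-0.4 -0.3 -1.7] grip 64.9 68.3
d [ 5.93 -0.11 -9.33] w [-0.005 -0.436 -0.002] rows 2.9
d [  3.14  -0.46 -22.02] w [-6.000e-03 -1.134e+00 -1.000e-03] rows 7.6
```

Call:
arm_command:
  increments:
    - {"dx":2,"dy":0,"dz":-3.2,"wx":0,"wy":-0.14,"wz":0,"grip":5.8}
    - {"dx":4,"dy":0,"dz":-6.4,"wx":0,"wy":-0.28,"wz":0,"grip":5.8}
    - {"dx":6,"dy":-0.1,"dz":-9.4,"wx":0,"wy":-0.42,"wz":0,"grip":5.8}
    - {"dx":5.3,"dy":-0.2,"dz":-12.5,"wx":0,"wy":-0.56,"wz":0,"grip":5.8}
    - {"dx":4.7,"dy":-0.2,"dz":-15.5,"wx":0,"wy":-0.7,"wz":0,"grip":5.8}
    - {"dx":4,"dy":-0.3,"dz":-18.5,"wx":0,"wy":-0.84,"wz":0,"grip":5.8}
    - {"dx":3.4,"dy":-0.4,"dz":-21,"wx":0,"wy":-0.98,"wz":0,"grip":5.8}
    - {"dx":3.1,"dy":-0.5,"dz":-22,"wx":0,"wy":-1.1,"wz":0,"grip":5.8}
    - {"dx":3.1,"dy":-0.5,"dz":-22,"wx":0,"wy":-1.13,"wz":0,"grip":5.8}
    - {"dx":3.1,"dy":-0.5,"dz":-22,"wx":0,"wy":-1.13,"wz":0,"grip":5.8}

```text
clock: 12.25
eef_pos: [0.439, 0.2516, 0.2482]
tool_rot: [0.703, 0.706, -0.062, 0.057]
ft_force: [-0.4, -0.2, -1.0]
grip_width: 0.0652
grasp_force: 68.4
```

Run:
```python
from h import *
R=tool(-90,40); 
plan(([.44,-.16,.25],R),([.4405,-.400,.11],R))
```

```text
t 12.25 tcp [439.  251.6 248.2] j [ 0.61  0.33  0.23  1.57 -0.13  2.18] F [-0.4 -0.2 -1. ] grip 65.2 68.4
d [-40.6   -0.06   6.72] w [-0.005 -0.704  0.007] rows 8.2
d [-6.192e+01  1.000e-02  2.454e+01] w [-0.005 -0.704  0.007] rows 13.3
```

Call:
arm_command:
  increments:
    - {"dx":-40.6,"dy":0,"dz":6.7,"wx":0,"wy":-0.704,"wz":0.007,"grip":5.8}
    - {"dx":-40.6,"dy":0,"dz":6.7,"wx":0,"wy":-0.704,"wz":0.007,"grip":5.8}
    - {"dx":-40.6,"dy":0,"dz":6.7,"wx":0,"wy":-0.704,"wz":0.007,"grip":5.8}
    - {"dx":-40.6,"dy":0,"dz":6.7,"wx":0,"wy":-0.704,"wz":0.007,"grip":5.8}
    - {"dx":-40.6,"dy":0,"dz":6.7,"wx":0,"wy":-0.704,"wz":0.007,"grip":5.8}
    - {"dx":-40.6,"dy":0,"dz":6.7,"wx":0,"wy":-0.704,"wz":0.007,"grip":5.8}
    - {"dx":-40.6,"dy":0,"dz":6.7,"wx":0,"wy":-0.704,"wz":0.007,"grip":5.8}
    - {"dx":-40.6,"dy":0,"dz":6.7,"wx":0,"wy":-0.704,"wz":0.007,"grip":5.8}
    - {"dx":-46,"dy":0,"dz":11,"wx":0,"wy":-0.704,"wz":0.007,"grip":5.8}
    - {"dx":-50,"dy":0,"dz":14.5,"wx":0,"wy":-0.704,"wz":0.007,"grip":5.8}

```text
clock: 13.25
eef_pos: [0.439, -0.2417, 0.2064]
tool_rot: [0.643, 0.639, -0.299, 0.298]
ft_force: [0.8, -0.2, -2.7]
grip_width: 0.065
grasp_force: 68.6
```

Run:
```python
from h import *
R=tool(-90,40); 
plan(([.4405,-.401,.11],R),([.4405,-.401,.053],R))
```

```text
t 13.25 tcp [ 439.  -241.7  206.4] j [ 0.03  0.22 -0.33  1.06 -0.87  1.63] F [ 0.8 -0.2 -2.7] grip 65.0 68.6
d [-2.88  0.25 18.39] w [-0.004 -0.002 -0.005] rows 3.7
d [ 1.48  0.24 22.06] w [-0.004 -0.002 -0.005] rows 4.4
```

Call:
arm_command:
  increments:
    - {"dx":-1,"dy":0.1,"dz":5,"wx":0,"wy":0,"wz":-0.005,"grip":5.8}
    - {"dx":-2,"dy":0.2,"dz":10,"wx":0,"wy":0,"wz":-0.005,"grip":5.8}
    - {"dx":-2.9,"dy":0.3,"dz":15,"wx":0,"wy":0,"wz":-0.005,"grip":5.8}
    - {"dx":-2.9,"dy":0.3,"dz":18.4,"wx":0,"wy":0,"wz":-0.005,"grip":5.8}
    - {"dx":-1,"dy":0.3,"dz":20,"wx":0,"wy":0,"wz":-0.005,"grip":5.8}
    - {"dx":0.5,"dy":0.3,"dz":21.3,"wx":0,"wy":0,"wz":-0.005,"grip":5.8}
    - {"dx":1.0,"dy":0.3,"dz":21.7,"wx":0,"wy":0,"wz":-0.005,"grip":5.8}
    - {"dx":1.0,"dy":0.3,"dz":21.7,"wx":0,"wy":0,"wz":-0.005,"grip":5.8}

```text
clock: 14.05
eef_pos: [0.44, -0.3994, 0.0586]
tool_rot: [0.64, 0.642, -0.302, 0.296]
ft_force: [-0.7, -1.0, -2.5]
grip_width: 0.0651
grasp_force: 68.7
```

Run:
```python
from h import *
R=tool(-90,40); 
plan(([.4405,-.401,.053],R),([.4405,-.401,.051],R))
print(np.round(Ro.from_quat(monitor.get_obs()['tool_rot']).as_matrix(),3))
```

```text
t 14.05 tcp [ 440.  -399.4   58.6] j [-0.32  0.43 -0.55  0.25 -0.82  1.1 ] F [-0.7 -1.  -2.5] grip 65.1 68.7
d [0.33 0.06 0.48] w [-0.007 -0.     0.005] rows 0.1
d [0.48 0.06 0.61] w [-0.007 -0.     0.005] rows 0.2
[[-0.005  1.    -0.007]
 [ 0.643 -0.002 -0.766]
 [-0.766 -0.009 -0.643]]
```

Lower to contact, release, and back out along the tool axis.

Call:
arm_command:
  increments:
    - {"dx":0.2,"dy":0,"dz":0.2,"wx":0,"wy":0,"wz":0,"grip":5.8}
    - {"dx":0.33,"dy":0,"dz":0.36,"wx":0,"wy":0,"wz":0,"grip":5.8}
    - {"dx":0.42,"dy":0,"dz":0.46,"wx":0,"wy":0,"wz":0,"grip":5.8}
    - {"dx":0.42,"dy":0,"dz":0.46,"wx":0,"wy":0,"wz":0,"grip":5.8}

```text
clock: 14.45
eef_pos: [0.442, -0.4002, 0.054]
tool_rot: [0.64, 0.641, -0.301, 0.297]
ft_force: [-0.6, -0.0, -1.4]
grip_width: 0.0654
grasp_force: 68.6
```

Call:
arm_command:
  increments:
    - {"dx":0,"dy":0,"dz":0,"wx":0,"wy":0,"wz":0,"grip":6.6}
    - {"dx":0,"dy":0,"dz":0,"wx":0,"wy":0,"wz":0,"grip":7.0}
    - {"dx":0,"dy":0,"dz":0,"wx":0,"wy":0,"wz":0,"grip":7.6}
    - {"dx":0,"dy":0,"dz":0,"wx":0,"wy":0,"wz":0,"grip":8.5}
    - {"dx":0,"dy":0,"dz":0,"wx":0,"wy":0,"wz":0,"grip":8.5}
    - {"dx":0,"dy":0,"dz":-3,"wx":0,"wy":0,"wz":0,"grip":8.5}
    - {"dx":0,"dy":0,"dz":-7,"wx":0,"wy":0,"wz":0,"grip":8.5}
    - {"dx":0,"dy":0,"dz":-12,"wx":0,"wy":0,"wz":0,"grip":8.5}
    - {"dx":0,"dy":0,"dz":-17,"wx":0,"wy":0,"wz":0,"grip":8.5}
    - {"dx":0,"dy":0,"dz":-22,"wx":0,"wy":0,"wz":0,"grip":8.5}

```text
clock: 15.45
eef_pos: [0.4423, -0.2304, 0.1964]
tool_rot: [0.64, 0.641, -0.302, 0.297]
ft_force: [1.5, -0.6, 0.1]
grip_width: 0.0851
grasp_force: 0.0
```

```bash
cat >> h.py <<'E'
def cup(p,d,c):
    P=pts(d,c); mc=(P[...,2]>0.08)&(P[...,2]<.1)&(P[...,0]>.3)&(P[...,1]<-.25)&(P[...,0]<.6); k=np.argwhere(mc)[:,::-1]
    w=np.array([ray(u,v,.088,c)[:2] for u,v in k],np.float32)*1000; print('cup',mc.sum(),cv2.minEnclosingCircle(w))
E
python3 - <<'E'
from h import *
p,d,c=snap('top','t5.png'); cup(p,d,c)
o,m,P=tubes(p,d,c)
for q in o: print(q)
plan(([.45,-.15,.25],down(5.4)))
z=np.load('pics/top0.npz'); D=cv2.absdiff(p,z['p']).max(2)
print(ray(209,180,0,c))
E
```

```text
cup 144 ((443.2935791015625, -374.3963623046875), 34.799522399902344)
(array([437.5, 190.6]), 437.2, 190.0, 76.5, 40.9, 0.2, array([207.7, 252.8]))
(array([ 517.3, -107.5]), 514.6, -107.8, 42.9, 40.2, -19.1, array([324.7, 220.4]))
(array([685.8,  44. ]), 668.2, 20.7, 559.3, 79.1, -84.5, array([264.9, 155.9]))
t 15.5 tcp [ 444.9 -226.7  201.3] j [ 0.06  0.24 -0.32  1.08 -0.87  1.67] F [2.  3.3 3.5] grip 84.8 0.0
d [ 1.18  0.52 -9.  ] w [-0.724  0.657 -1.542] rows 12.2
[0.63092273 0.19443662 0.        ]
```

Run:
```python
from h import *
z=np.load('pics/top0.npz'); p=z['p']; c=(*z['k'],z['V'],None); P=pts(z['d'],c)
psi=np.radians(5.45); O=np.array([.6929,.0234]); Rf=np.array([[np.cos(psi),-np.sin(psi)],[np.sin(psi),np.cos(psi)]])
hsv=cv2.cvtColor(p,cv2.COLOR_RGB2HSV)
m=(hsv[...,2]>125)&(hsv[...,1]<60); k=np.argwhere(m)[:,::-1]
w=np.array([ray(u,v,0,c)[:2] for u,v in k]); f=(w-O)@Rf
s=(f[:,0]>-.125)&(f[:,0]<-.04)&(abs(f[:,1])<.24)
for y in(.18,.08,-.02,-.12,-.22):
    q=s&(abs(f[:,1]-y)<.012); a=np.polyfit(f[q,0],f[q,1],1); print(y,q.sum(),np.round(f[q].mean(0)*1000,1),'slope',round(a[0],3),f[q,0].min())
# front edge of bar top & back edge at z=.04
fm=(hsv[...,1]<50)&(hsv[...,2]>120)&(P[...,2]>.03); k=np.argwhere(fm)[:,::-1]; w=np.array([ray(u,v,.04,c)[:2] for u,v in k]); f=(w-O)@Rf
for y in(.2,.1,0,-.1,-.2,-.25):
    q=(abs(f[:,1]-y)<.01)&(abs(f[:,0])<.03); print(y,np.round([np.percentile(f[q,0],2)*1000,np.percentile(f[q,0],98)*1000],1))
plan(([.423,-.187,.2],down(6.4)))
```

```text
0.18 76 [-77.6 179.5] slope -0.009 -0.1148359740933625
0.08 77 [-79.1  79.3] slope -0.012 -0.1171898115775612
-0.02 78 [-78.5 -20.8] slope -0.01 -0.11745548928426981
-0.12 78 [ -80. -121.] slope -0.013 -0.11744343088190884
-0.22 80 [ -80. -221.] slope -0.007 -0.11743138709128591
0.2 [-14.8  13.6]
0.1 [-15.7  12.2]
0 [-16.   11.4]
-0.1 [-16.3  11.3]
-0.2 [-17.9  10.4]
-0.25 [-18.5   9.9]
t 15.5 tcp [ 444.9 -226.7  201.3] j [ 0.06  0.24 -0.32  1.08 -0.87  1.67] F [2.  3.3 3.5] grip 84.8 0.0
d [ 2.66 -2.18 -2.96] w [-0.731  0.652 -1.558] rows 12.3
```

```bash
cat >> h.py <<'E'
PSI=4.97; _p=np.radians(PSI); O=np.array([.6908,.0217]); RF=np.array([[np.cos(_p),-np.sin(_p)],[np.sin(_p),np.cos(_p)]])
SP=[O+RF@[-.055,y] for y in(.18,.08,-.02,-.12,-.22)]
def inf(xy): return np.round((np.array(xy)/1000-O)@RF*1000,1)
E
python3 -c "
from h import *
print(SP,[np.hypot(*s) for s in SP])
plan(([.423,-.187,.2],down(6.4)))"
```

```text
[array([0.62041265, 0.19625836]), array([0.62907606, 0.09663434]), array([ 0.63773947, -0.00298968]), array([ 0.64640288, -0.1026137 ]), array([ 0.6550663 , -0.20223772])] [np.float64(0.6507143732673962), np.float64(0.6364549345918635), np.float64(0.6377464793755324), np.float64(0.6544969519756676), np.float64(0.6855741742036324)]
t 15.5 tcp [ 444.9 -226.7  201.3] j [ 0.06  0.24 -0.32  1.08 -0.87  1.67] F [2.  3.3 3.5] grip 84.8 0.0
d [ 2.66 -2.18 -2.96] w [-0.731  0.652 -1.558] rows 12.3
```

Call:
arm_command:
  increments:
    - {"dx":2.7,"dy":-2.2,"dz":-3,"wx":-0.731,"wy":0.652,"wz":-1.558,"grip":5.8}
    - {"dx":2.7,"dy":-2.2,"dz":-3,"wx":-0.731,"wy":0.652,"wz":-1.558,"grip":5.8}
    - {"dx":2.7,"dy":-2.2,"dz":-3,"wx":-0.731,"wy":0.652,"wz":-1.558,"grip":5.8}
    - {"dx":2.7,"dy":-2.2,"dz":-3,"wx":-0.731,"wy":0.652,"wz":-1.558,"grip":5.8}
    - {"dx":2.7,"dy":-2.2,"dz":-3,"wx":-0.731,"wy":0.652,"wz":-1.558,"grip":5.8}
    - {"dx":2.7,"dy":-2.2,"dz":-3,"wx":-0.731,"wy":0.652,"wz":-1.558,"grip":5.8}
    - {"dx":2.7,"dy":-2.2,"dz":-3,"wx":-0.731,"wy":0.652,"wz":-1.558,"grip":5.8}
    - {"dx":2.7,"dy":-2.2,"dz":-3,"wx":-0.731,"wy":0.652,"wz":-1.558,"grip":5.8}
    - {"dx":2.7,"dy":-2.2,"dz":-3,"wx":-0.731,"wy":0.652,"wz":-1.558,"grip":5.8}
    - {"dx":2.7,"dy":-2.2,"dz":-3,"wx":-0.731,"wy":0.652,"wz":-1.558,"grip":5.8}

```text
clock: 16.5
eef_pos: [0.4205, -0.1915, 0.194]
tool_rot: [0.092, 0.992, -0.065, 0.063]
ft_force: [0.0, -0.8, -0.2]
grip_width: 0.0578
grasp_force: 0.0
```

```bash
python3 -c "
from h import *
plan(([.423,-.187,.2],down(6.4)))"
```

```text
t 16.5 tcp [ 420.5 -191.5  194. ] j [-0.36  0.04 -0.27  1.1  -0.09 -0.18] F [ 0.  -0.8 -0.2] grip 57.8 0.0
d [-0.25  0.42 -0.62] w [-0.137  0.119 -0.296] rows 2.3
```

Call:
arm_command:
  increments:
    - {"dx":-0.2,"dy":0.4,"dz":-0.6,"wx":-0.137,"wy":0.119,"wz":-0.296,"grip":5.8}
    - {"dx":-0.2,"dy":0.4,"dz":-0.6,"wx":-0.137,"wy":0.119,"wz":-0.296,"grip":5.8}
    - {"dx":-0.2,"dy":0.4,"dz":-0.6,"wx":-0.137,"wy":0.119,"wz":-0.296,"grip":5.8}
    - {"dx":-0.2,"dy":0.4,"dz":-0.6,"wx":-0.137,"wy":0.119,"wz":-0.296,"grip":5.8}

```text
clock: 16.9
eef_pos: [0.4233, -0.1878, 0.1985]
tool_rot: [-0.053, 0.999, -0.001, -0.0]
ft_force: [-0.3, -0.5, -0.5]
grip_width: 0.0581
grasp_force: 0.0
```

```bash
cat >> h.py <<'E'
def pick(n=None):
    p,d,c=snap('wrist',n); o,m,P=tubes(p,d,c)
    for q in o: print(q)
    return o
E
python3 -c "
from h import *
o=pick('w2.png')
plan(([.423,-.187,.06],down(6.4)),([.423,-.187,.007],down(6.4)))"
```

```text
(array([492.5,  78.7]), 486.6, 86.1, 57.9, 40.0, -22.3, array([545.6, 276. ]))
(array([ 490. , -103.3]), 497.4, -102.7, 80.4, 40.2, -18.8, array([362.5, 255.6]))
(array([439.9,   5.8]), 441.4, 5.3, 79.7, 40.2, -24.8, array([487.3, 218. ]))
(array([ 421.8, -187.5]), 423.2, -187.3, 80.3, 39.8, 6.4, array([283.1, 177.5]))
t 16.95 tcp [ 422.9 -187.3  198.6] j [-0.42  0.17 -0.1   1.31 -0.   -0.52] F [-0.3 -0.9 -0.5] grip 58.0 0.0
d [-0.02  0.04 13.86] w [-0.001 -0.    -0.006] rows 2.8
d [-0.02  0.05 19.16] w [-0.001 -0.    -0.006] rows 3.8
```

View pics/w2.png

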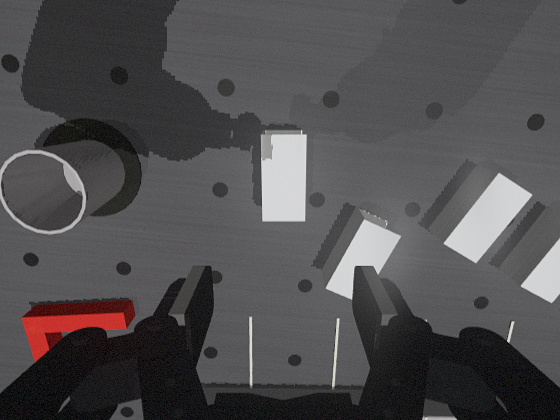

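The wrist view shows tube E at (283,177), white, with the tool above it. Its pose agrees with the top view to 1 mm. Descend and close in small steps.

Call:
arm_command:
  increments:
    - {"dx":0,"dy":0,"dz":4.5,"wx":0,"wy":0,"wz":-0.006,"grip":5.8}
    - {"dx":0,"dy":0,"dz":9,"wx":0,"wy":0,"wz":-0.006,"grip":5.8}
    - {"dx":0,"dy":0,"dz":13,"wx":0,"wy":0,"wz":-0.006,"grip":5.8}
    - {"dx":0,"dy":0,"dz":16,"wx":0,"wy":0,"wz":-0.006,"grip":5.4}
    - {"dx":0,"dy":0,"dz":18,"wx":0,"wy":0,"wz":-0.006,"grip":5}
    - {"dx":0,"dy":0,"dz":19,"wx":0,"wy":0,"wz":-0.006,"grip":4.6}
    - {"dx":0,"dy":0,"dz":19,"wx":0,"wy":0,"wz":-0.006,"grip":4.3}
    - {"dx":0,"dy":0,"dz":19,"wx":0,"wy":0,"wz":-0.006,"grip":4.1}
    - {"dx":0,"dy":0,"dz":19,"wx":0,"wy":0,"wz":-0.006,"grip":4.1}

```text
clock: 17.85
eef_pos: [0.4242, -0.1875, 0.0105]
tool_rot: [-0.057, 0.998, -0.001, 0.002]
ft_force: [0.5, 0.3, 0.4]
grip_width: 0.0407
grasp_force: 0.0
```

Call:
arm_command:
  increments:
    - {"dx":0,"dy":0,"dz":0,"wx":0,"wy":0,"wz":0,"grip":4.0}
    - {"dx":0,"dy":0,"dz":0,"wx":0,"wy":0,"wz":0,"grip":4.0}
    - {"dx":0,"dy":0,"dz":0,"wx":0,"wy":0,"wz":0,"grip":4.0}

```text
clock: 18.15
eef_pos: [0.4233, -0.1872, 0.0095]
tool_rot: [-0.057, 0.998, -0.001, 0.001]
ft_force: [-1.4, 1.0, -0.1]
grip_width: 0.0403
grasp_force: 0.0
```

Call:
arm_command:
  increments:
    - {"dx":0,"dy":0,"dz":0,"wx":0,"wy":0,"wz":0,"grip":3.95}
    - {"dx":0,"dy":0,"dz":0,"wx":0,"wy":0,"wz":0,"grip":3.95}
    - {"dx":0,"dy":0,"dz":0,"wx":0,"wy":0,"wz":0,"grip":3.95}

```text
clock: 18.45
eef_pos: [0.4229, -0.1871, 0.0091]
tool_rot: [-0.057, 0.998, -0.001, 0.0]
ft_force: [0.2, -0.2, 1.1]
grip_width: 0.0395
grasp_force: 0.3
```

Call:
arm_command:
  increments:
    - {"dx":0,"dy":0,"dz":0,"wx":0,"wy":0,"wz":0,"grip":3.92}
    - {"dx":0,"dy":0,"dz":0,"wx":0,"wy":0,"wz":0,"grip":3.9}
    - {"dx":0,"dy":0,"dz":0,"wx":0,"wy":0,"wz":0,"grip":3.9}

```text
clock: 18.75
eef_pos: [0.423, -0.1871, 0.0091]
tool_rot: [-0.057, 0.998, -0.001, 0.0]
ft_force: [-1.0, -0.1, 0.9]
grip_width: 0.0393
grasp_force: 0.6
```

Call:
arm_command:
  increments:
    - {"dx":0,"dy":0,"dz":0,"wx":0,"wy":0,"wz":0,"grip":3.87}
    - {"dx":0,"dy":0,"dz":0,"wx":0,"wy":0,"wz":0,"grip":3.85}
    - {"dx":0,"dy":0,"dz":0,"wx":0,"wy":0,"wz":0,"grip":3.85}

```text
clock: 19.05
eef_pos: [0.423, -0.1871, 0.0092]
tool_rot: [-0.057, 0.998, -0.001, 0.0]
ft_force: [-0.1, 0.1, 1.5]
grip_width: 0.0385
grasp_force: 1.1
```

Call:
arm_command:
  increments:
    - {"dx":0,"dy":0,"dz":0,"wx":0,"wy":0,"wz":0,"grip":3.82}
    - {"dx":0,"dy":0,"dz":0,"wx":0,"wy":0,"wz":0,"grip":3.8}
    - {"dx":0,"dy":0,"dz":0,"wx":0,"wy":0,"wz":0,"grip":3.8}

```text
clock: 19.35
eef_pos: [0.4231, -0.1871, 0.0093]
tool_rot: [-0.057, 0.998, -0.001, 0.0]
ft_force: [-2.2, -0.1, 3.4]
grip_width: 0.0377
grasp_force: 1.8
```

Call:
arm_command:
  increments:
    - {"dx":0,"dy":0,"dz":0,"wx":0,"wy":0,"wz":0,"grip":3.78}
    - {"dx":0,"dy":0,"dz":0,"wx":0,"wy":0,"wz":0,"grip":3.76}
    - {"dx":0,"dy":0,"dz":0,"wx":0,"wy":0,"wz":0,"grip":3.76}

```text
clock: 19.65
eef_pos: [0.4231, -0.1871, 0.0093]
tool_rot: [-0.057, 0.998, -0.001, 0.0]
ft_force: [-0.3, -0.3, 5.7]
grip_width: 0.0376
grasp_force: 2.5
```

Call:
arm_command:
  increments:
    - {"dx":0,"dy":0,"dz":0,"wx":0,"wy":0,"wz":0,"grip":3.74}
    - {"dx":0,"dy":0,"dz":0,"wx":0,"wy":0,"wz":0,"grip":3.72}
    - {"dx":0,"dy":0,"dz":0,"wx":0,"wy":0,"wz":0,"grip":3.7}

```text
clock: 19.95
eef_pos: [0.4231, -0.1871, 0.0093]
tool_rot: [-0.057, 0.998, -0.001, 0.0]
ft_force: [0.1, 0.7, 4.6]
grip_width: 0.0371
grasp_force: 2.8
```

Call:
arm_command:
  increments:
    - {"dx":0,"dy":0,"dz":0,"wx":0,"wy":0,"wz":0,"grip":3.67}
    - {"dx":0,"dy":0,"dz":0,"wx":0,"wy":0,"wz":0,"grip":3.65}
    - {"dx":0,"dy":0,"dz":0,"wx":0,"wy":0,"wz":0,"grip":3.65}

```text
clock: 20.25
eef_pos: [0.4232, -0.187, 0.0094]
tool_rot: [-0.057, 0.998, -0.001, 0.0]
ft_force: [-0.6, 0.6, 6.4]
grip_width: 0.0366
grasp_force: 3.1
```

Call:
arm_command:
  increments:
    - {"dx":0,"dy":0,"dz":0,"wx":0,"wy":0,"wz":0,"grip":3.62}
    - {"dx":0,"dy":0,"dz":0,"wx":0,"wy":0,"wz":0,"grip":3.58}
    - {"dx":0,"dy":0,"dz":0,"wx":0,"wy":0,"wz":0,"grip":3.58}

```text
clock: 20.55
eef_pos: [0.4233, -0.187, 0.0095]
tool_rot: [-0.057, 0.998, -0.001, 0.001]
ft_force: [-0.1, 1.1, 6.4]
grip_width: 0.036
grasp_force: 3.4
```

Call:
arm_command:
  increments:
    - {"dx":0,"dy":0,"dz":0,"wx":0,"wy":0,"wz":0,"grip":3.54}
    - {"dx":0,"dy":0,"dz":0,"wx":0,"wy":0,"wz":0,"grip":3.5}
    - {"dx":0,"dy":0,"dz":0,"wx":0,"wy":0,"wz":0,"grip":3.5}

```text
clock: 20.85
eef_pos: [0.4233, -0.187, 0.0096]
tool_rot: [-0.057, 0.998, -0.001, 0.001]
ft_force: [-0.8, 1.2, 7.4]
grip_width: 0.0356
grasp_force: 3.7
```

```bash
python3 -c "
from h import *
s=SP[4]; R=down(PSI); u=np.array([*RF[:,0],0])
h=lambda dx,z: np.array([*s,z])-dx*u
plan((monitor.get_obs()['eef_pos']+[0,0,.06],R),(h(.02,.06),R),(h(.02,.012),R))"
```

```text
t 20.85 tcp [ 423.3 -187.     9.6] j [-0.42  0.35 -0.4   0.82 -0.   -0.53] F [-0.8  1.2  7.4] grip 35.6 3.7
d [-0.01 -0.01 -6.  ] w [-0.001  0.001  0.027] rows 1.2
d [-20.86  -4.09  -5.01] w [-0.001  0.001  0.027] rows 4.4
d [-20.85  -4.08  -0.21] w [-0.001  0.001  0.027] rows 4.3
```

The grip is soft (35.6 mm width, 3.7 N). The pads stand back at this opening, so they bear on their tips. I'll open, go 6 mm lower and close again.

Call:
arm_command:
  increments:
    - {"dx":0,"dy":0,"dz":0,"wx":0,"wy":0,"wz":0,"grip":4.4}
    - {"dx":0,"dy":0,"dz":0,"wx":0,"wy":0,"wz":0,"grip":4.4}
    - {"dx":0,"dy":0,"dz":0.3,"wx":0,"wy":0,"wz":0,"grip":4.4}
    - {"dx":0,"dy":0,"dz":0.6,"wx":0,"wy":0,"wz":0,"grip":4.4}
    - {"dx":0,"dy":0,"dz":0.6,"wx":0,"wy":0,"wz":0,"grip":4.1}
    - {"dx":0,"dy":0,"dz":0.6,"wx":0,"wy":0,"wz":0,"grip":4.0}
    - {"dx":0,"dy":0,"dz":0.6,"wx":0,"wy":0,"wz":0,"grip":3.95}
    - {"dx":0,"dy":0,"dz":0.6,"wx":0,"wy":0,"wz":0,"grip":3.95}

```text
clock: 21.65
eef_pos: [0.4229, -0.1869, 0.003]
tool_rot: [-0.057, 0.998, -0.001, 0.0]
ft_force: [0.2, -0.2, -0.7]
grip_width: 0.0397
grasp_force: 9.1
```

Call:
arm_command:
  increments:
    - {"dx":0,"dy":0,"dz":0,"wx":0,"wy":0,"wz":0,"grip":3.9}
    - {"dx":0,"dy":0,"dz":0,"wx":0,"wy":0,"wz":0,"grip":3.88}
    - {"dx":0,"dy":0,"dz":0,"wx":0,"wy":0,"wz":0,"grip":3.88}

```text
clock: 21.95
eef_pos: [0.423, -0.187, 0.0031]
tool_rot: [-0.057, 0.998, -0.001, 0.0]
ft_force: [0.1, -0.8, -0.7]
grip_width: 0.0391
grasp_force: 21.6
```

Call:
arm_command:
  increments:
    - {"dx":0,"dy":0,"dz":0,"wx":0,"wy":0,"wz":0,"grip":3.85}
    - {"dx":0,"dy":0,"dz":0,"wx":0,"wy":0,"wz":0,"grip":3.82}
    - {"dx":0,"dy":0,"dz":0,"wx":0,"wy":0,"wz":0,"grip":3.82}

```text
clock: 22.25
eef_pos: [0.4229, -0.187, 0.0031]
tool_rot: [-0.057, 0.998, -0.001, 0.0]
ft_force: [-0.4, 0.3, -0.9]
grip_width: 0.039
grasp_force: 32.4
```

Now the grip is stiff. I'll back off at once to about 15–20 N per pad, then lift.

Call:
arm_command:
  increments:
    - {"dx":0,"dy":0,"dz":0,"wx":0,"wy":0,"wz":0,"grip":3.91}
    - {"dx":0,"dy":0,"dz":0,"wx":0,"wy":0,"wz":0,"grip":3.91}
    - {"dx":0,"dy":0,"dz":-2,"wx":0,"wy":0,"wz":0,"grip":3.91}
    - {"dx":0,"dy":0,"dz":-5,"wx":0,"wy":0,"wz":0,"grip":3.91}

```text
clock: 22.65
eef_pos: [0.421, -0.1861, 0.052]
tool_rot: [-0.057, 0.998, 0.0, -0.002]
ft_force: [-0.1, -1.6, -0.2]
grip_width: 0.039
grasp_force: 22.8
```

```bash
cat >> h.py <<'E'
def place(i):
    s=SP[i]; R=down(PSI); u=np.array([*RF[:,0],0]); h=lambda dx,z: np.array([*s,z])-dx*u
    plan((h(.02,.055),R),(h(.02,.007),R),(h(.0,.007),R))
E
python3 -c "
from h import *
place(4)"
```

```text
t 22.65 tcp [ 421.  -186.1   52. ] j [-0.42  0.29 -0.34  0.94 -0.   -0.53] F [-0.1 -1.6 -0.2] grip 39.0 22.8
d [-21.07  -4.2   -0.39] w [ 0.001 -0.004  0.027] rows 4.3
d [-21.09  -4.21   4.41] w [ 0.001 -0.004  0.027] rows 4.4
d [-23.09  -4.26   4.4 ] w [ 0.001 -0.004  0.027] rows 4.8
```

Call:
arm_command:
  increments:
    - {"dx":-4,"dy":-0.8,"dz":-0.4,"wx":0,"wy":0,"wz":0.01,"grip":3.91}
    - {"dx":-8.5,"dy":-1.7,"dz":-0.4,"wx":0,"wy":0,"wz":0.02,"grip":3.91}
    - {"dx":-13,"dy":-2.6,"dz":-0.4,"wx":0,"wy":0,"wz":0.027,"grip":3.91}
    - {"dx":-17.5,"dy":-3.5,"dz":-0.4,"wx":0,"wy":0,"wz":0.027,"grip":3.91}
    - {"dx":-21,"dy":-4.2,"dz":-0.4,"wx":0,"wy":0,"wz":0.027,"grip":3.91}
    - {"dx":-21.1,"dy":-4.2,"dz":1.5,"wx":0,"wy":0,"wz":0.027,"grip":3.91}
    - {"dx":-21.1,"dy":-4.2,"dz":3,"wx":0,"wy":0,"wz":0.027,"grip":3.91}
    - {"dx":-21.1,"dy":-4.2,"dz":4,"wx":0,"wy":0,"wz":0.027,"grip":3.91}
    - {"dx":-21.1,"dy":-4.2,"dz":4,"wx":0,"wy":0,"wz":0.027,"grip":3.91}

```text
clock: 23.55
eef_pos: [0.6355, -0.2043, 0.0108]
tool_rot: [-0.043, 0.999, 0.0, -0.002]
ft_force: [-1.0, 0.8, -0.3]
grip_width: 0.0393
grasp_force: 22.8
```

```bash
python3 -c "
from h import *
place(4)"
```

```text
t 23.55 tcp [ 635.5 -204.3   10.8] j [-0.31  0.7   0.22  1.1  -0.   -0.4 ] F [-1.   0.8 -0.3] grip 39.3 22.8
d [ 0.05  0.04 -4.42] w [ 0.    -0.004 -0.   ] rows 0.9
d [0.03 0.04 0.38] w [ 0.    -0.004 -0.   ] rows 0.1
d [-1.97  0.04  0.37] w [ 0.    -0.004 -0.   ] rows 0.4
```

Call:
arm_command:
  increments:
    - {"dx":0,"dy":0,"dz":0.35,"wx":0,"wy":0,"wz":0,"grip":3.93}
    - {"dx":0,"dy":0,"dz":0.65,"wx":0,"wy":0,"wz":0,"grip":3.94}
    - {"dx":0,"dy":0,"dz":0.65,"wx":0,"wy":0,"wz":0,"grip":3.94}
    - {"dx":-0.7,"dy":0,"dz":0.65,"wx":0,"wy":0,"wz":0,"grip":3.94}
    - {"dx":-1.2,"dy":0,"dz":0.65,"wx":0,"wy":0,"wz":0,"grip":3.94}
    - {"dx":-1.5,"dy":0,"dz":0.65,"wx":0,"wy":0,"wz":0,"grip":3.94}
    - {"dx":-1.7,"dy":0,"dz":0.65,"wx":0,"wy":0,"wz":0,"grip":3.94}
    - {"dx":-1.8,"dy":0,"dz":0.65,"wx":0,"wy":0,"wz":0,"grip":3.94}
    - {"dx":-1.8,"dy":0,"dz":0.65,"wx":0,"wy":0,"wz":0,"grip":3.94}

```text
clock: 24.45
eef_pos: [0.655, -0.2033, 0.0065]
tool_rot: [-0.043, 0.999, -0.001, -0.0]
ft_force: [-1.0, 0.0, 0.0]
grip_width: 0.039
grasp_force: 15.3
```

Call:
arm_command:
  increments:
    - {"dx":-0.1,"dy":0,"dz":0,"wx":0,"wy":0,"wz":0,"grip":3.94}
    - {"dx":-0.15,"dy":0,"dz":0,"wx":0,"wy":0,"wz":0,"grip":3.94}
    - {"dx":-0.15,"dy":0,"dz":0,"wx":0,"wy":0,"wz":0,"grip":3.94}

```text
clock: 24.75
eef_pos: [0.655, -0.2033, 0.0065]
tool_rot: [-0.043, 0.999, -0.001, -0.001]
ft_force: [-5.9, -0.7, 1.7]
grip_width: 0.0398
grasp_force: 15.5
```

Call:
arm_command:
  increments:
    - {"dx":-0.1,"dy":0,"dz":0,"wx":0,"wy":0,"wz":0,"grip":3.94}
    - {"dx":-0.15,"dy":0,"dz":0,"wx":0,"wy":0,"wz":0,"grip":3.94}
    - {"dx":-0.15,"dy":0,"dz":0,"wx":0,"wy":0,"wz":0,"grip":3.94}

```text
clock: 25.05
eef_pos: [0.6548, -0.2033, 0.0064]
tool_rot: [-0.043, 0.999, -0.001, -0.003]
ft_force: [-9.1, -0.4, 3.5]
grip_width: 0.0398
grasp_force: 15.6
```

Call:
arm_command:
  increments:
    - {"dx":0.1,"dy":0,"dz":0.1,"wx":0,"wy":0,"wz":0,"grip":3.94}
    - {"dx":0.15,"dy":0,"dz":0.3,"wx":0,"wy":0,"wz":0,"grip":3.94}
    - {"dx":0.15,"dy":0,"dz":0.3,"wx":0,"wy":0,"wz":0,"grip":3.94}

```text
clock: 25.35
eef_pos: [0.6549, -0.2034, 0.0033]
tool_rot: [-0.043, 0.999, -0.001, -0.001]
ft_force: [-5.3, -0.6, 1.2]
grip_width: 0.0396
grasp_force: 15.3
```

Call:
arm_command:
  increments:
    - {"dx":0,"dy":0,"dz":0,"wx":0,"wy":0,"wz":0,"grip":4.1}
    - {"dx":0,"dy":0,"dz":0,"wx":0,"wy":0,"wz":0,"grip":4.4}
    - {"dx":0,"dy":0,"dz":0,"wx":0,"wy":0,"wz":0,"grip":4.9}
    - {"dx":0,"dy":0,"dz":0,"wx":0,"wy":0,"wz":0,"grip":5.2}
    - {"dx":0,"dy":0,"dz":-3,"wx":0,"wy":0,"wz":0,"grip":5.5}
    - {"dx":0,"dy":0,"dz":-7,"wx":0,"wy":0,"wz":0,"grip":5.8}
    - {"dx":0,"dy":0,"dz":-12,"wx":0,"wy":0,"wz":0,"grip":5.8}
    - {"dx":8,"dy":-4,"dz":-16,"wx":0,"wy":0,"wz":0,"grip":5.8}
    - {"dx":12,"dy":-6,"dz":-19,"wx":0,"wy":0,"wz":0,"grip":5.8}
    - {"dx":14,"dy":-8,"dz":-19,"wx":0,"wy":0,"wz":0,"grip":5.8}

```text
clock: 26.35
eef_pos: [0.5437, -0.2793, 0.1874]
tool_rot: [-0.044, 0.999, -0.001, 0.002]
ft_force: [0.6, -1.6, 0.4]
grip_width: 0.058
grasp_force: 0.0
```

```bash
cat >> h.py <<'E'
def look(n='top'):
    p,d,c=snap(n); o,m,P=tubes(p,d,c)
    for q in o: print(n,q[1:6],'fence',inf(q[1:3]))
E
python3 -c "
from h import *
look(); look('wrist')
plan(([.497,-.102,.2],down(-19.2)))"
```

```text
top (437.2, 190.0, 76.5, 40.9, 0.2) fence [-238.1  189.6]
top (441.0, 6.1, 79.7, 40.0, -24.7) fence [-250.2    6.1]
top (469.4, 114.2, 79.6, 41.2, -22.3) fence [-212.6  111.3]
top (497.1, -101.7, 79.9, 40.2, -19.2) fence [-203.7 -106.2]
top (652.3, 19.5, 558.7, 110.2, -85.4) fence [-38.5   1.1]
wrist (694.7, -18.3, 60.1, 30.4, -85.0) fence [  0.4 -40.2]
wrist (672.5, -224.3, 111.3, 71.4, 5.3) fence [ -39.5 -243.5]
wrist (496.9, -105.8, 79.9, 46.1, -18.9) fence [-204.2 -110.2]
t 26.45 tcp [ 541.5 -283.3  189.4] j [-0.48  0.46  0.3   1.39 -0.   -0.56] F [ 1.1 -0.9  0.8] grip 58.2 0.0
d [ 2.97 18.43 -1.18] w [-0.005  0.006  0.415] rows 3.7
```

Tube B has been knocked aside, to (469,114). Next is tube D at (497,−102), which is still where it was.

Call:
arm_command:
  increments:
    - {"dx":3,"dy":18.4,"dz":-1,"wx":0,"wy":0,"wz":0.415,"grip":5.8}
    - {"dx":3,"dy":18.4,"dz":-1,"wx":0,"wy":0,"wz":0.415,"grip":5.8}
    - {"dx":3,"dy":18.4,"dz":-1,"wx":0,"wy":0,"wz":0.415,"grip":5.8}
    - {"dx":3,"dy":18.4,"dz":-1,"wx":0,"wy":0,"wz":0.415,"grip":5.8}
    - {"dx":3,"dy":18.4,"dz":3.5,"wx":0,"wy":0,"wz":0.415,"grip":5.8}
    - {"dx":3,"dy":18.4,"dz":8,"wx":0,"wy":0,"wz":0.415,"grip":5.8}
    - {"dx":3,"dy":18.4,"dz":11,"wx":0,"wy":0,"wz":0.415,"grip":5.8}
    - {"dx":3,"dy":18.4,"dz":11,"wx":0,"wy":0,"wz":0.415,"grip":5.8}
    - {"dx":3,"dy":18.4,"dz":11,"wx":0,"wy":0,"wz":0.415,"grip":5.8}

```text
clock: 27.35
eef_pos: [0.4983, -0.0982, 0.075]
tool_rot: [0.163, 0.987, -0.0, 0.0]
ft_force: [-0.4, -0.2, 1.5]
grip_width: 0.0579
grasp_force: 0.0
```

```bash
python3 -c "
from h import *
plan(([.4971,-.1018,.003],down(-19.1)))"
```

```text
t 27.35 tcp [498.3 -98.2  75. ] j [-0.19  0.35 -0.19  1.03 -0.    0.13] F [-0.4 -0.2  1.5] grip 57.9 0.0
d [-0.   -0.37  7.2 ] w [-0.001  0.     0.005] rows 1.4
```

Call:
arm_command:
  increments:
    - {"dx":0,"dy":-0.35,"dz":0,"wx":0,"wy":0,"wz":0,"grip":5.8}
    - {"dx":0,"dy":-0.35,"dz":3.5,"wx":0,"wy":0,"wz":0,"grip":5.8}
    - {"dx":0,"dy":-0.35,"dz":6,"wx":0,"wy":0,"wz":0,"grip":5.4}
    - {"dx":0,"dy":-0.35,"dz":7.2,"wx":0,"wy":0,"wz":0,"grip":4.9}
    - {"dx":0,"dy":-0.35,"dz":7.2,"wx":0,"wy":0,"wz":0,"grip":4.5}
    - {"dx":0,"dy":-0.35,"dz":7.2,"wx":0,"wy":0,"wz":0,"grip":4.2}
    - {"dx":0,"dy":-0.35,"dz":7.2,"wx":0,"wy":0,"wz":0,"grip":4.1}
    - {"dx":0,"dy":-0.35,"dz":7.2,"wx":0,"wy":0,"wz":0,"grip":4.05}

```text
clock: 28.15
eef_pos: [0.4983, -0.1025, 0.0043]
tool_rot: [0.164, 0.987, -0.001, 0.002]
ft_force: [-0.2, -0.2, 1.1]
grip_width: 0.0403
grasp_force: 0.4
```

Call:
arm_command:
  increments:
    - {"dx":0,"dy":0,"dz":0,"wx":0,"wy":0,"wz":0,"grip":4.0}
    - {"dx":0,"dy":0,"dz":0,"wx":0,"wy":0,"wz":0,"grip":3.97}
    - {"dx":0,"dy":0,"dz":0,"wx":0,"wy":0,"wz":0,"grip":3.94}
    - {"dx":0,"dy":0,"dz":0,"wx":0,"wy":0,"wz":0,"grip":3.94}

```text
clock: 28.55
eef_pos: [0.4979, -0.1024, 0.0039]
tool_rot: [0.164, 0.987, -0.001, 0.001]
ft_force: [-0.5, -1.8, 5.5]
grip_width: 0.0397
grasp_force: 10.4
```

Call:
arm_command:
  increments:
    - {"dx":0,"dy":0,"dz":0,"wx":0,"wy":0,"wz":0,"grip":3.92}
    - {"dx":0,"dy":0,"dz":0,"wx":0,"wy":0,"wz":0,"grip":3.92}
    - {"dx":0,"dy":0,"dz":-2,"wx":0,"wy":0,"wz":0,"grip":3.92}
    - {"dx":0,"dy":0,"dz":-5,"wx":0,"wy":0,"wz":0,"grip":3.92}

```text
clock: 28.95
eef_pos: [0.4944, -0.101, 0.0513]
tool_rot: [0.163, 0.987, -0.0, -0.003]
ft_force: [0.5, -0.4, -1.2]
grip_width: 0.0391
grasp_force: 13.7
```

```bash
python3 -c "
from h import *
place(3)"
```

```text
t 28.95 tcp [ 494.4 -101.    51.3] j [-0.2   0.37 -0.23  0.98 -0.    0.13] F [ 0.5 -0.4 -1.2] grip 39.1 13.7
d [-12.61   3.95  -0.44] w [-0.    -0.005 -0.415] rows 2.8
d [-12.63   3.95   4.36] w [-0.    -0.005 -0.415] rows 2.8
d [-14.46   4.76   4.35] w [-0.    -0.005 -0.415] rows 3.2
```

Call:
arm_command:
  increments:
    - {"dx":-4,"dy":1.2,"dz":-0.4,"wx":0,"wy":0,"wz":-0.14,"grip":3.92}
    - {"dx":-8,"dy":2.5,"dz":-0.4,"wx":0,"wy":0,"wz":-0.28,"grip":3.92}
    - {"dx":-12.3,"dy":3.9,"dz":-0.4,"wx":0,"wy":0,"wz":-0.415,"grip":3.92}
    - {"dx":-12.3,"dy":3.9,"dz":0,"wx":0,"wy":0,"wz":-0.415,"grip":3.92}
    - {"dx":-12.3,"dy":3.9,"dz":2,"wx":0,"wy":0,"wz":-0.415,"grip":3.92}
    - {"dx":-12.3,"dy":3.9,"dz":4,"wx":0,"wy":0,"wz":-0.415,"grip":3.92}
    - {"dx":-12.3,"dy":3.9,"dz":4.2,"wx":0,"wy":0,"wz":-0.415,"grip":3.92}
    - {"dx":-12.3,"dy":3.9,"dz":4.2,"wx":0,"wy":0,"wz":-0.415,"grip":3.92}

```text
clock: 29.75
eef_pos: [0.6244, -0.1043, 0.0099]
tool_rot: [-0.043, 0.999, -0.0, -0.001]
ft_force: [-0.2, 0.1, -1.1]
grip_width: 0.0395
grasp_force: 13.7
```

```bash
python3 -c "
from h import *
place(3)"
```

```text
t 29.75 tcp [ 624.4 -104.3    9.9] j [-0.17  0.64  0.1   1.04 -0.   -0.25] F [-0.2  0.1 -1.1] grip 39.5 13.7
d [-0.2  -0.02 -4.51] w [-0.    -0.003 -0.001] rows 0.9
d [-0.21 -0.02  0.29] w [-0.    -0.003 -0.001] rows 0.1
d [-2.21 -0.02  0.28] w [-0.    -0.003 -0.001] rows 0.4
```

Call:
arm_command:
  increments:
    - {"dx":0,"dy":0,"dz":0.3,"wx":0,"wy":0,"wz":0,"grip":3.93}
    - {"dx":0,"dy":0,"dz":0.55,"wx":0,"wy":0,"wz":0,"grip":3.94}
    - {"dx":-0.7,"dy":0,"dz":0.6,"wx":0,"wy":0,"wz":0,"grip":3.94}
    - {"dx":-1.3,"dy":0,"dz":0.6,"wx":0,"wy":0,"wz":0,"grip":3.94}
    - {"dx":-1.7,"dy":0,"dz":0.6,"wx":0,"wy":0,"wz":0,"grip":3.94}
    - {"dx":-2.0,"dy":0,"dz":0.6,"wx":0,"wy":0,"wz":0,"grip":3.94}
    - {"dx":-2.2,"dy":0,"dz":0.6,"wx":0,"wy":0,"wz":0,"grip":3.94}
    - {"dx":-2.3,"dy":0,"dz":0.6,"wx":0,"wy":0,"wz":0,"grip":3.94}
    - {"dx":-2.4,"dy":0,"dz":0.6,"wx":0,"wy":0,"wz":0,"grip":3.94}
    - {"dx":-2.4,"dy":0,"dz":0.6,"wx":0,"wy":0,"wz":0,"grip":3.94}

```text
clock: 30.75
eef_pos: [0.6468, -0.1029, 0.0044]
tool_rot: [-0.043, 0.999, -0.001, -0.003]
ft_force: [-7.6, -0.6, 2.6]
grip_width: 0.0397
grasp_force: 14.1
```

Contact with the fence gives 7.6 N. Release and go over tube C.

Call:
arm_command:
  increments:
    - {"dx":0.1,"dy":0,"dz":0.1,"wx":0,"wy":0,"wz":0,"grip":3.94}
    - {"dx":0.1,"dy":0,"dz":0.1,"wx":0,"wy":0,"wz":0,"grip":4.05}
    - {"dx":0.1,"dy":0,"dz":0.1,"wx":0,"wy":0,"wz":0,"grip":4.4}
    - {"dx":0.1,"dy":0,"dz":0.1,"wx":0,"wy":0,"wz":0,"grip":4.9}
    - {"dx":0.1,"dy":0,"dz":0.1,"wx":0,"wy":0,"wz":0,"grip":5.3}
    - {"dx":0.1,"dy":0,"dz":-3,"wx":0,"wy":0,"wz":0,"grip":5.5}
    - {"dx":0.1,"dy":0,"dz":-7,"wx":0,"wy":0,"wz":0,"grip":5.8}
    - {"dx":0.1,"dy":0,"dz":-11,"wx":0,"wy":0,"wz":0,"grip":5.8}
    - {"dx":4,"dy":2,"dz":-13,"wx":0,"wy":0,"wz":0.14,"grip":5.8}
    - {"dx":8,"dy":4.5,"dz":-14,"wx":0,"wy":0,"wz":0.28,"grip":5.8}

```text
clock: 31.75
eef_pos: [0.5683, -0.065, 0.1473]
tool_rot: [0.1, 0.995, -0.001, 0.003]
ft_force: [0.3, 0.6, 0.5]
grip_width: 0.058
grasp_force: 0.0
```

```bash
python3 -c "
from h import *
look(); look('wrist')
plan(([.441,.0062,.08],down(-24.7)))"
```

```text
top (437.2, 190.0, 76.5, 40.9, 0.2) fence [-238.1  189.6]
top (469.4, 114.1, 79.6, 41.3, -22.4) fence [-212.6  111.2]
top (657.1, 137.3, 325.2, 78.8, -84.5) fence [-23.6 118.1]
top (672.3, -217.6, 115.6, 74.6, -1.3) fence [ -39.2 -236.8]
wrist (632.4, -204.7, 40.4, 34.6, -85.1) fence [ -77.8 -220.5]
wrist (684.4, 88.2, 123.3, 30.7, -85.5) fence [-0.6 66.8]
wrist (661.0, -98.6, 150.4, 110.4, -84.9) fence [ -40.1 -117.3]
wrist (479.9, 109.3, 58.6, 40.5, -22.1) fence [-202.5  105.5]
wrist (453.8, -0.1, 53.7, 40.1, -24.8) fence [-238.    -1.2]
t 31.85 tcp [560.1 -62.3 145.4] j [-0.11  0.4   0.08  1.26 -0.    0.08] F [ 0.5 -0.4  0.3] grip 58.2 0.0
d [12.97  4.44  6.6 ] w [-0.001 -0.004  0.238] rows 3.0
```

Call:
arm_command:
  increments:
    - {"dx":5,"dy":1.6,"dz":2,"wx":0,"wy":0,"wz":0.1,"grip":5.8}
    - {"dx":9.5,"dy":3.2,"dz":4,"wx":0,"wy":0,"wz":0.2,"grip":5.8}
    - {"dx":13,"dy":4.4,"dz":5,"wx":0,"wy":0,"wz":0.238,"grip":5.8}
    - {"dx":13,"dy":4.4,"dz":5,"wx":0,"wy":0,"wz":0.238,"grip":5.8}
    - {"dx":13,"dy":4.4,"dz":5,"wx":0,"wy":0,"wz":0.238,"grip":5.8}

```text
clock: 32.35
eef_pos: [0.4463, 0.004, 0.0944]
tool_rot: [0.213, 0.977, -0.001, 0.0]
ft_force: [1.1, 0.8, 0.7]
grip_width: 0.0577
grasp_force: 0.0
```

```bash
python3 -c "
from h import *
look('wrist')
plan(([.441,.0062,.0035],down(-24.7)))"
```

```text
wrist (441.3, 6.1, 79.0, 39.8, -24.6) fence [-249.9    6.1]
wrist (469.8, 114.2, 80.0, 39.8, -22.5) fence [-212.2  111.3]
wrist (435.9, 173.0, 81.7, 18.1, -12.1) fence [-240.8  172.8]
t 32.4 tcp [448.6   3.7  95.3] j [ 0.01  0.22 -0.32  1.03 -0.    0.44] F [-0.2 -1.  -0. ] grip 58.0 0.0
d [ 0.82 -0.09  9.18] w [0.    0.003 0.001] rows 1.8
```

Call:
arm_command:
  increments:
    - {"dx":0.8,"dy":-0.1,"dz":2,"wx":0,"wy":0,"wz":0,"grip":5.8}
    - {"dx":0.8,"dy":-0.1,"dz":4,"wx":0,"wy":0,"wz":0,"grip":5.8}
    - {"dx":0.8,"dy":-0.1,"dz":4,"wx":0,"wy":0,"wz":0,"grip":5.8}
    - {"dx":0.8,"dy":-0.1,"dz":4,"wx":0,"wy":0,"wz":0,"grip":5.8}

```text
clock: 32.8
eef_pos: [0.4414, 0.0056, 0.0553]
tool_rot: [0.214, 0.977, -0.0, 0.001]
ft_force: [-0.0, -0.2, 1.1]
grip_width: 0.0581
grasp_force: 0.0
```

```bash
python3 -c "
from h import *
plan(([.4412,.0061,.0035],down(-24.7)))"
```

```text
t 32.8 tcp [441.4   5.6  55.3] j [ 0.01  0.25 -0.39  0.92 -0.    0.45] F [-0.  -0.2  1.1] grip 58.1 0.0
d [0.05 0.04 5.18] w [-0.     0.002 -0.001] rows 1.0
```

Call:
arm_command:
  increments:
    - {"dx":0,"dy":0,"dz":3,"wx":0,"wy":0,"wz":0,"grip":5.4}
    - {"dx":0,"dy":0,"dz":5.2,"wx":0,"wy":0,"wz":0,"grip":5.0}
    - {"dx":0,"dy":0,"dz":5.2,"wx":0,"wy":0,"wz":0,"grip":4.5}
    - {"dx":0,"dy":0,"dz":5.2,"wx":0,"wy":0,"wz":0,"grip":4.2}
    - {"dx":0,"dy":0,"dz":5.2,"wx":0,"wy":0,"wz":0,"grip":4.1}
    - {"dx":0,"dy":0,"dz":5.2,"wx":0,"wy":0,"wz":0,"grip":4.0}
    - {"dx":0,"dy":0,"dz":5.2,"wx":0,"wy":0,"wz":0,"grip":3.97}
    - {"dx":0,"dy":0,"dz":5.2,"wx":0,"wy":0,"wz":0,"grip":3.94}
    - {"dx":0,"dy":0,"dz":5.2,"wx":0,"wy":0,"wz":0,"grip":3.94}

```text
clock: 33.7
eef_pos: [0.4411, 0.0058, 0.0041]
tool_rot: [0.214, 0.977, -0.0, 0.002]
ft_force: [0.1, -0.1, 5.1]
grip_width: 0.0396
grasp_force: 10.2
```

Call:
arm_command:
  increments:
    - {"dx":0,"dy":0,"dz":0,"wx":0,"wy":0,"wz":0,"grip":3.92}
    - {"dx":0,"dy":0,"dz":0,"wx":0,"wy":0,"wz":0,"grip":3.92}
    - {"dx":0,"dy":0,"dz":-2,"wx":0,"wy":0,"wz":0,"grip":3.92}
    - {"dx":0,"dy":0,"dz":-5,"wx":0,"wy":0,"wz":0,"grip":3.92}
    - {"dx":0,"dy":0,"dz":-5,"wx":0,"wy":0,"wz":0,"grip":3.92}
    - {"dx":0,"dy":0,"dz":-5,"wx":0,"wy":0,"wz":0,"grip":3.92}

```text
clock: 34.3
eef_pos: [0.44, 0.006, 0.0533]
tool_rot: [0.214, 0.977, -0.0, 0.001]
ft_force: [-0.9, -0.3, -1.7]
grip_width: 0.0397
grasp_force: 13.5
```

```bash
python3 -c "
from h import *
place(2)"
```

```text
t 34.3 tcp [440.    6.   53.3] j [ 0.01  0.25 -0.4   0.92 -0.    0.45] F [-0.9 -0.3 -1.7] grip 39.7 13.5
d [-16.6    6.46  -0.13] w [-0.001  0.003 -0.518] rows 3.6
d [-16.59   6.46   4.67] w [-0.001  0.003 -0.518] rows 3.7
d [-18.32   7.45   4.68] w [-0.001  0.003 -0.518] rows 4.1
```

Call:
arm_command:
  increments:
    - {"dx":-4,"dy":1.6,"dz":-0.2,"wx":0,"wy":0,"wz":-0.13,"grip":3.92}
    - {"dx":-8,"dy":3.1,"dz":-0.2,"wx":0,"wy":0,"wz":-0.26,"grip":3.92}
    - {"dx":-12,"dy":4.7,"dz":-0.2,"wx":0,"wy":0,"wz":-0.39,"grip":3.92}
    - {"dx":-16.5,"dy":6.4,"dz":-0.2,"wx":0,"wy":0,"wz":-0.518,"grip":3.92}
    - {"dx":-16.5,"dy":6.4,"dz":0,"wx":0,"wy":0,"wz":-0.518,"grip":3.92}
    - {"dx":-16.5,"dy":6.4,"dz":2,"wx":0,"wy":0,"wz":-0.518,"grip":3.92}
    - {"dx":-16.5,"dy":6.4,"dz":4,"wx":0,"wy":0,"wz":-0.518,"grip":3.92}
    - {"dx":-16.5,"dy":6.4,"dz":4.3,"wx":0,"wy":0,"wz":-0.518,"grip":3.92}
    - {"dx":-16.5,"dy":6.4,"dz":4.3,"wx":0,"wy":0,"wz":-0.518,"grip":3.92}

```text
clock: 35.2
eef_pos: [0.614, -0.0049, 0.0079]
tool_rot: [-0.043, 0.999, -0.001, -0.002]
ft_force: [-0.3, 0.7, -1.2]
grip_width: 0.0397
grasp_force: 13.5
```

```bash
python3 -c "
from h import *
place(2)"
```

```text
t 35.2 tcp [614.   -4.9   7.9] j [-0.01  0.61  0.04  1.01 -0.   -0.09] F [-0.3  0.7 -1.2] grip 39.7 13.5
d [-0.36 -0.02 -4.71] w [-0.001 -0.004 -0.001] rows 0.9
d [-0.38 -0.02  0.09] w [-0.001 -0.004 -0.001] rows 0.1
d [-2.38 -0.01  0.08] w [-0.001 -0.004 -0.001] rows 0.5
```

Call:
arm_command:
  increments:
    - {"dx":0,"dy":0,"dz":0.2,"wx":0,"wy":0,"wz":0,"grip":3.93}
    - {"dx":0,"dy":0,"dz":0.4,"wx":0,"wy":0,"wz":0,"grip":3.94}
    - {"dx":-0.8,"dy":0,"dz":0.4,"wx":0,"wy":0,"wz":0,"grip":3.94}
    - {"dx":-1.4,"dy":0,"dz":0.4,"wx":0,"wy":0,"wz":0,"grip":3.94}
    - {"dx":-1.8,"dy":0,"dz":0.4,"wx":0,"wy":0,"wz":0,"grip":3.94}
    - {"dx":-2.1,"dy":0,"dz":0.4,"wx":0,"wy":0,"wz":0,"grip":3.94}
    - {"dx":-2.3,"dy":0,"dz":0.4,"wx":0,"wy":0,"wz":0,"grip":3.94}
    - {"dx":-2.45,"dy":0,"dz":0.4,"wx":0,"wy":0,"wz":0,"grip":3.94}
    - {"dx":-2.55,"dy":0,"dz":0.4,"wx":0,"wy":0,"wz":0,"grip":3.94}
    - {"dx":-2.55,"dy":0,"dz":0.4,"wx":0,"wy":0,"wz":0,"grip":3.94}

```text
clock: 36.2
eef_pos: [0.6375, -0.0031, 0.005]
tool_rot: [-0.043, 0.999, -0.001, -0.004]
ft_force: [-8.3, 0.2, 5.1]
grip_width: 0.0398
grasp_force: 13.9
```

Call:
arm_command:
  increments:
    - {"dx":0.15,"dy":0,"dz":0.1,"wx":0,"wy":0,"wz":0,"grip":3.94}
    - {"dx":0.15,"dy":0,"dz":0.1,"wx":0,"wy":0,"wz":0,"grip":4.05}
    - {"dx":0.15,"dy":0,"dz":0.1,"wx":0,"wy":0,"wz":0,"grip":4.4}
    - {"dx":0.15,"dy":0,"dz":0.1,"wx":0,"wy":0,"wz":0,"grip":4.9}
    - {"dx":0.15,"dy":0,"dz":0.1,"wx":0,"wy":0,"wz":0,"grip":5.3}
    - {"dx":0.15,"dy":0,"dz":-3,"wx":0,"wy":0,"wz":0,"grip":5.5}
    - {"dx":0.15,"dy":0,"dz":-7,"wx":0,"wy":0,"wz":0,"grip":5.8}
    - {"dx":0.15,"dy":0,"dz":-11,"wx":0,"wy":0,"wz":0,"grip":5.8}
    - {"dx":4,"dy":3,"dz":-11,"wx":0,"wy":0,"wz":0.14,"grip":5.8}
    - {"dx":8,"dy":6,"dz":-11,"wx":0,"wy":0,"wz":0.28,"grip":5.8}

```text
clock: 37.2
eef_pos: [0.559, 0.0505, 0.1179]
tool_rot: [0.101, 0.995, 0.0, 0.004]
ft_force: [-0.3, 0.8, -0.8]
grip_width: 0.058
grasp_force: 0.0
```

Call:
arm_command:
  increments:
    - {"dx":0,"dy":0,"dz":0,"wx":0,"wy":0,"wz":0,"grip":5.8}
    - {"dx":0,"dy":0,"dz":0,"wx":0,"wy":0,"wz":0,"grip":5.8}

```text
clock: 37.4
eef_pos: [0.5557, 0.0509, 0.1159]
tool_rot: [0.095, 0.995, -0.001, 0.0]
ft_force: [0.5, -0.1, 1.5]
grip_width: 0.058
grasp_force: 0.0
```

```bash
python3 -c "
from h import *
look(); look('wrist')
plan(([.4695,.1142,.06],down(-22.4)))"
```

```text
top (437.1, 190.3, 76.0, 41.1, -0.5) fence [-238.1  189.9]
top (647.6, 235.7, 127.3, 78.8, -84.5) fence [-24.5 216.9]
top (663.0, -121.0, 277.4, 110.2, -85.0) fence [ -40.1 -139.8]
wrist (709.0, -113.3, 33.0, 15.4, -83.9) fence [   6.4 -136.1]
wrist (648.5, -189.6, 56.9, 17.4, -24.0) fence [ -60.4 -206.8]
wrist (622.2, -104.5, 40.4, 31.3, -85.2) fence [ -79.3 -119.8]
wrist (676.6, 191.1, 101.7, 30.3, -84.8) fence [  0.5 170. ]
wrist (651.2, 19.4, 136.7, 110.7, -84.7) fence [-39.7   1.1]
wrist (464.7, 190.2, 40.0, 26.3, 88.9) fence [-210.7  187.5]
wrist (472.9, 113.1, 74.0, 40.0, -22.5) fence [-209.2  109.9]
t 37.5 tcp [558.2  50.2 116.3] j [ 0.09  0.41  0.01  1.17 -0.    0.28] F [-0.4  0.2  0.1] grip 58.1 0.0
d [9.95 4.59 5.6 ] w [-0.     0.003  0.198] rows 2.5
```

Call:
arm_command:
  increments:
    - {"dx":4.5,"dy":2,"dz":0,"wx":0,"wy":0,"wz":0.12,"grip":5.8}
    - {"dx":9.9,"dy":4.6,"dz":2,"wx":0,"wy":0,"wz":0.198,"grip":5.8}
    - {"dx":9.9,"dy":4.6,"dz":5,"wx":0,"wy":0,"wz":0.198,"grip":5.8}
    - {"dx":9.9,"dy":4.6,"dz":5,"wx":0,"wy":0,"wz":0.198,"grip":5.8}
    - {"dx":9.9,"dy":4.6,"dz":5,"wx":0,"wy":0,"wz":0.198,"grip":5.8}
    - {"dx":9.9,"dy":4.6,"dz":5,"wx":0,"wy":0,"wz":0.198,"grip":5.8}

```text
clock: 38.1
eef_pos: [0.4715, 0.1141, 0.0671]
tool_rot: [0.195, 0.981, 0.0, 0.002]
ft_force: [-0.2, -0.2, 0.7]
grip_width: 0.0578
grasp_force: 0.0
```

```bash
python3 -c "
from h import *
look('wrist')
plan(([.4697,.1142,.0035],down(-22.4)))"
```

```text
wrist (469.7, 114.5, 79.7, 39.9, -22.5) fence [-212.2  111.6]
wrist (437.6, 190.9, 79.8, 39.8, -0.9) fence [-237.6  190.5]
t 38.15 tcp [471.4 114.1  67.1] j [ 0.24  0.31 -0.27  0.98 -0.    0.63] F [0.6 0.6 0.9] grip 58.2 0.0
d [ 0.19 -0.06  6.36] w [ 0.001  0.004 -0.002] rows 1.3
```

Call:
arm_command:
  increments:
    - {"dx":0.2,"dy":0,"dz":2,"wx":0,"wy":0,"wz":0,"grip":5.4}
    - {"dx":0.2,"dy":0,"dz":5,"wx":0,"wy":0,"wz":0,"grip":5.0}
    - {"dx":0.2,"dy":0,"dz":6.4,"wx":0,"wy":0,"wz":0,"grip":4.6}
    - {"dx":0.2,"dy":0,"dz":6.4,"wx":0,"wy":0,"wz":0,"grip":4.3}
    - {"dx":0.2,"dy":0,"dz":6.4,"wx":0,"wy":0,"wz":0,"grip":4.1}
    - {"dx":0.2,"dy":0,"dz":6.4,"wx":0,"wy":0,"wz":0,"grip":4.0}
    - {"dx":0.2,"dy":0,"dz":6.4,"wx":0,"wy":0,"wz":0,"grip":3.97}
    - {"dx":0.2,"dy":0,"dz":6.4,"wx":0,"wy":0,"wz":0,"grip":3.94}
    - {"dx":0.2,"dy":0,"dz":6.4,"wx":0,"wy":0,"wz":0,"grip":3.94}

```text
clock: 39.05
eef_pos: [0.4683, 0.1151, 0.0029]
tool_rot: [0.195, 0.981, -0.0, 0.002]
ft_force: [2.4, -1.6, 5.7]
grip_width: 0.0395
grasp_force: 11.1
```

Call:
arm_command:
  increments:
    - {"dx":0,"dy":0,"dz":0,"wx":0,"wy":0,"wz":0,"grip":3.92}
    - {"dx":0,"dy":0,"dz":0,"wx":0,"wy":0,"wz":0,"grip":3.92}
    - {"dx":0,"dy":0,"dz":-2,"wx":0,"wy":0,"wz":0,"grip":3.92}
    - {"dx":0,"dy":0,"dz":-5,"wx":0,"wy":0,"wz":0,"grip":3.92}
    - {"dx":0,"dy":0,"dz":-5,"wx":0,"wy":0,"wz":0,"grip":3.92}
    - {"dx":0,"dy":0,"dz":-5,"wx":0,"wy":0,"wz":0,"grip":3.92}

```text
clock: 39.65
eef_pos: [0.4667, 0.1154, 0.0519]
tool_rot: [0.194, 0.981, -0.0, 0.001]
ft_force: [-0.1, 0.1, -1.2]
grip_width: 0.0396
grasp_force: 14.4
```

```bash
python3 -c "
from h import *
place(1)"
```

```text
t 39.65 tcp [466.7 115.4  51.9] j [ 0.24  0.33 -0.3   0.95 -0.    0.63] F [-0.1  0.1 -1.2] grip 39.6 14.4
d [-13.95   3.54  -0.28] w [-0.     0.002 -0.478] rows 3.2
d [-13.95   3.54   4.52] w [-0.     0.002 -0.478] rows 3.2
d [-15.72   4.46   4.52] w [-0.     0.002 -0.478] rows 3.4
```

Call:
arm_command:
  increments:
    - {"dx":-4,"dy":1,"dz":-0.2,"wx":0,"wy":0,"wz":-0.14,"grip":3.92}
    - {"dx":-8,"dy":2,"dz":-0.2,"wx":0,"wy":0,"wz":-0.28,"grip":3.92}
    - {"dx":-11,"dy":2.8,"dz":-0.2,"wx":0,"wy":0,"wz":-0.4,"grip":3.92}
    - {"dx":-13.8,"dy":3.5,"dz":-0.2,"wx":0,"wy":0,"wz":-0.478,"grip":3.92}
    - {"dx":-13.8,"dy":3.5,"dz":0,"wx":0,"wy":0,"wz":-0.478,"grip":3.92}
    - {"dx":-13.8,"dy":3.5,"dz":2,"wx":0,"wy":0,"wz":-0.478,"grip":3.92}
    - {"dx":-13.8,"dy":3.5,"dz":4,"wx":0,"wy":0,"wz":-0.478,"grip":3.92}
    - {"dx":-13.8,"dy":3.5,"dz":4.3,"wx":0,"wy":0,"wz":-0.478,"grip":3.92}
    - {"dx":-13.8,"dy":3.5,"dz":4.3,"wx":0,"wy":0,"wz":-0.478,"grip":3.92}

```text
clock: 40.55
eef_pos: [0.6051, 0.0946, 0.0068]
tool_rot: [-0.043, 0.999, -0.001, -0.002]
ft_force: [-0.2, -0.2, 0.1]
grip_width: 0.0395
grasp_force: 14.4
```

```bash
python3 -c "
from h import *
place(1)"
```

```text
t 40.55 tcp [605.1  94.6   6.8] j [ 0.16  0.61  0.03  1.   -0.    0.07] F [-0.2 -0.2  0.1] grip 39.5 14.4
d [-0.38 -0.02 -4.82] w [-0.001 -0.004 -0.   ] rows 1.0
d [-0.4  -0.01 -0.02] w [-0.001 -0.004 -0.   ] rows 0.1
d [-2.4  -0.01 -0.03] w [-0.001 -0.004 -0.   ] rows 0.5
```

Call:
arm_command:
  increments:
    - {"dx":0,"dy":0,"dz":0.2,"wx":0,"wy":0,"wz":0,"grip":3.93}
    - {"dx":0,"dy":0,"dz":0.35,"wx":0,"wy":0,"wz":0,"grip":3.94}
    - {"dx":-0.8,"dy":0,"dz":0.35,"wx":0,"wy":0,"wz":0,"grip":3.94}
    - {"dx":-1.4,"dy":0,"dz":0.35,"wx":0,"wy":0,"wz":0,"grip":3.94}
    - {"dx":-1.8,"dy":0,"dz":0.35,"wx":0,"wy":0,"wz":0,"grip":3.94}
    - {"dx":-2.1,"dy":0,"dz":0.35,"wx":0,"wy":0,"wz":0,"grip":3.94}
    - {"dx":-2.3,"dy":0,"dz":0.35,"wx":0,"wy":0,"wz":0,"grip":3.94}
    - {"dx":-2.45,"dy":0,"dz":0.35,"wx":0,"wy":0,"wz":0,"grip":3.94}
    - {"dx":-2.5,"dy":0,"dz":0.35,"wx":0,"wy":0,"wz":0,"grip":3.94}
    - {"dx":-2.5,"dy":0,"dz":0.35,"wx":0,"wy":0,"wz":0,"grip":3.94}

```text
clock: 41.55
eef_pos: [0.6273, 0.0964, 0.0045]
tool_rot: [-0.043, 0.999, -0.001, -0.005]
ft_force: [-10.0, -1.9, 6.4]
grip_width: 0.0394
grasp_force: 15.1
```

Call:
arm_command:
  increments:
    - {"dx":0.2,"dy":0,"dz":0.1,"wx":0,"wy":0,"wz":0,"grip":3.94}
    - {"dx":0.2,"dy":0,"dz":0.1,"wx":0,"wy":0,"wz":0,"grip":4.05}
    - {"dx":0.2,"dy":0,"dz":0.1,"wx":0,"wy":0,"wz":0,"grip":4.4}
    - {"dx":0.2,"dy":0,"dz":0.1,"wx":0,"wy":0,"wz":0,"grip":4.9}
    - {"dx":0.2,"dy":0,"dz":0.1,"wx":0,"wy":0,"wz":0,"grip":5.3}
    - {"dx":0.2,"dy":0,"dz":-3,"wx":0,"wy":0,"wz":0,"grip":5.5}
    - {"dx":0.2,"dy":0,"dz":-7,"wx":0,"wy":0,"wz":0,"grip":5.8}
    - {"dx":0.2,"dy":0,"dz":-10,"wx":0,"wy":0,"wz":0,"grip":5.8}
    - {"dx":4.2,"dy":2.4,"dz":-10,"wx":0,"wy":0,"wz":0.1,"grip":5.8}
    - {"dx":8.5,"dy":5,"dz":-10,"wx":0,"wy":0,"wz":0.1,"grip":5.8}

```text
clock: 42.55
eef_pos: [0.5454, 0.1397, 0.1066]
tool_rot: [0.009, 1.0, 0.0, 0.003]
ft_force: [-0.6, 1.6, -0.1]
grip_width: 0.0582
grasp_force: 0.0
```

Call:
arm_command:
  increments:
    - {"dx":4,"dy":2.5,"dz":0,"wx":0,"wy":0,"wz":0,"grip":5.8}
    - {"dx":7.5,"dy":5,"dz":0,"wx":0,"wy":0,"wz":0,"grip":5.8}
    - {"dx":7.5,"dy":5,"dz":0,"wx":0,"wy":0,"wz":0,"grip":5.8}
    - {"dx":7.5,"dy":5,"dz":0,"wx":0,"wy":0,"wz":0,"grip":5.8}

```text
clock: 42.95
eef_pos: [0.4691, 0.1911, 0.1055]
tool_rot: [0.006, 1.0, -0.001, 0.001]
ft_force: [0.2, 0.1, -0.6]
grip_width: 0.058
grasp_force: 0.0
```

```bash
python3 -c "
from h import *
look(); look('wrist')
plan(([.4375,.1905,.06],down(-.9)))"
```

```text
top (420.6, 188.6, 43.4, 33.1, 0.3) fence [-254.7  189.7]
top (650.8, 19.2, 558.8, 110.5, -85.0) fence [-40.1   1. ]
wrist (601.1, -20.5, 18.4, 8.3, -49.3) fence [-93.  -34.3]
wrist (437.6, 191.0, 79.4, 39.9, -1.0) fence [-237.6  190.6]
t 43.05 tcp [470.4 190.3 105.3] j [ 0.39  0.32 -0.15  1.1  -0.    0.4 ] F [1.1 0.4 1.1] grip 57.7 0.0
d [ 3.3  -0.03  4.52] w [-0.001  0.002  0.002] rows 1.1
```

Call:
arm_command:
  increments:
    - {"dx":3.3,"dy":0,"dz":0,"wx":0,"wy":0,"wz":0,"grip":5.8}
    - {"dx":3.3,"dy":0,"dz":2,"wx":0,"wy":0,"wz":0,"grip":5.8}
    - {"dx":3.3,"dy":0,"dz":4,"wx":0,"wy":0,"wz":0,"grip":5.8}
    - {"dx":3.3,"dy":0,"dz":4,"wx":0,"wy":0,"wz":0,"grip":5.8}
    - {"dx":3.3,"dy":0,"dz":4,"wx":0,"wy":0,"wz":0,"grip":5.8}

```text
clock: 43.55
eef_pos: [0.437, 0.1902, 0.0648]
tool_rot: [0.008, 1.0, -0.001, -0.0]
ft_force: [0.4, 0.7, 0.5]
grip_width: 0.0583
grasp_force: 0.0
```

```bash
python3 -c "
from h import *
plan(([.4376,.1910,.0035],down(-.9)))"
```

```text
t 43.55 tcp [437.  190.2  64.8] j [ 0.41  0.3  -0.29  0.98 -0.    0.43] F [0.4 0.7 0.5] grip 58.3 0.0
d [-0.06  0.09  6.13] w [-0.002 -0.     0.   ] rows 1.2
```

Call:
arm_command:
  increments:
    - {"dx":0,"dy":0.1,"dz":2,"wx":0,"wy":0,"wz":0,"grip":5.4}
    - {"dx":0,"dy":0.1,"dz":5,"wx":0,"wy":0,"wz":0,"grip":5.0}
    - {"dx":0,"dy":0.1,"dz":6.1,"wx":0,"wy":0,"wz":0,"grip":4.6}
    - {"dx":0,"dy":0.1,"dz":6.1,"wx":0,"wy":0,"wz":0,"grip":4.3}
    - {"dx":0,"dy":0.1,"dz":6.1,"wx":0,"wy":0,"wz":0,"grip":4.1}
    - {"dx":0,"dy":0.1,"dz":6.1,"wx":0,"wy":0,"wz":0,"grip":4.0}
    - {"dx":0,"dy":0.1,"dz":6.1,"wx":0,"wy":0,"wz":0,"grip":3.97}
    - {"dx":0,"dy":0.1,"dz":6.1,"wx":0,"wy":0,"wz":0,"grip":3.94}
    - {"dx":0,"dy":0.1,"dz":6.1,"wx":0,"wy":0,"wz":0,"grip":3.94}

```text
clock: 44.45
eef_pos: [0.4374, 0.1921, 0.0051]
tool_rot: [0.007, 1.0, -0.0, 0.002]
ft_force: [-0.3, -1.4, 6.0]
grip_width: 0.0393
grasp_force: 9.9
```

Call:
arm_command:
  increments:
    - {"dx":0,"dy":0,"dz":0,"wx":0,"wy":0,"wz":0,"grip":3.92}
    - {"dx":0,"dy":0,"dz":0,"wx":0,"wy":0,"wz":0,"grip":3.92}
    - {"dx":0,"dy":0,"dz":-2,"wx":0,"wy":0,"wz":0,"grip":3.92}
    - {"dx":0,"dy":0,"dz":-5,"wx":0,"wy":0,"wz":0,"grip":3.92}
    - {"dx":0,"dy":0,"dz":-5,"wx":0,"wy":0,"wz":0,"grip":3.92}
    - {"dx":0,"dy":0,"dz":-5,"wx":0,"wy":0,"wz":0,"grip":3.92}

```text
clock: 45.05
eef_pos: [0.4366, 0.1921, 0.0543]
tool_rot: [0.007, 1.0, -0.0, 0.001]
ft_force: [-1.0, -0.3, -0.2]
grip_width: 0.0394
grasp_force: 12.7
```

```bash
python3 -c "
from h import *
place(0)"
```

```text
t 45.05 tcp [436.6 192.1  54.3] j [ 0.42  0.32 -0.3   0.95 -0.    0.43] F [-1.  -0.3 -0.2] grip 39.4 12.7
d [-16.39   0.46  -0.04] w [-0.     0.002 -0.1  ] rows 3.3
d [-16.38   0.46   4.76] w [-0.     0.002 -0.1  ] rows 3.4
d [-18.37   0.66   4.77] w [-0.     0.002 -0.1  ] rows 3.8
```

Call:
arm_command:
  increments:
    - {"dx":-4,"dy":0.1,"dz":-0.2,"wx":0,"wy":0,"wz":-0.05,"grip":3.92}
    - {"dx":-8,"dy":0.2,"dz":-0.2,"wx":0,"wy":0,"wz":-0.1,"grip":3.92}
    - {"dx":-12,"dy":0.4,"dz":-0.2,"wx":0,"wy":0,"wz":-0.1,"grip":3.92}
    - {"dx":-16.3,"dy":0.5,"dz":-0.2,"wx":0,"wy":0,"wz":-0.1,"grip":3.92}
    - {"dx":-16.3,"dy":0.5,"dz":0,"wx":0,"wy":0,"wz":-0.1,"grip":3.92}
    - {"dx":-16.3,"dy":0.5,"dz":2,"wx":0,"wy":0,"wz":-0.1,"grip":3.92}
    - {"dx":-16.3,"dy":0.5,"dz":4,"wx":0,"wy":0,"wz":-0.1,"grip":3.92}
    - {"dx":-16.3,"dy":0.5,"dz":4.4,"wx":0,"wy":0,"wz":-0.1,"grip":3.92}
    - {"dx":-16.3,"dy":0.5,"dz":4.4,"wx":0,"wy":0,"wz":-0.1,"grip":3.92}

```text
clock: 45.95
eef_pos: [0.597, 0.194, 0.008]
tool_rot: [-0.043, 0.999, -0.001, -0.002]
ft_force: [0.6, 0.2, -0.3]
grip_width: 0.0391
grasp_force: 12.8
```

```bash
python3 -c "
from h import *
place(0)"
```

```text
t 45.95 tcp [597. 194.   8.] j [ 0.31  0.63  0.09  1.03 -0.    0.23] F [ 0.6  0.2 -0.3] grip 39.1 12.8
d [-0.33  0.01 -4.7 ] w [-0.002 -0.004 -0.   ] rows 0.9
d [-0.35  0.02  0.1 ] w [-0.002 -0.004 -0.   ] rows 0.1
d [-2.35  0.03  0.09] w [-0.002 -0.004 -0.   ] rows 0.5
```

Call:
arm_command:
  increments:
    - {"dx":0,"dy":0,"dz":0.2,"wx":0,"wy":0,"wz":0,"grip":3.93}
    - {"dx":0,"dy":0,"dz":0.35,"wx":0,"wy":0,"wz":0,"grip":3.94}
    - {"dx":-0.8,"dy":0,"dz":0.35,"wx":0,"wy":0,"wz":0,"grip":3.94}
    - {"dx":-1.4,"dy":0,"dz":0.35,"wx":0,"wy":0,"wz":0,"grip":3.94}
    - {"dx":-1.8,"dy":0,"dz":0.35,"wx":0,"wy":0,"wz":0,"grip":3.94}
    - {"dx":-2.1,"dy":0,"dz":0.35,"wx":0,"wy":0,"wz":0,"grip":3.94}
    - {"dx":-2.3,"dy":0,"dz":0.35,"wx":0,"wy":0,"wz":0,"grip":3.94}
    - {"dx":-2.45,"dy":0,"dz":0.35,"wx":0,"wy":0,"wz":0,"grip":3.94}
    - {"dx":-2.5,"dy":0,"dz":0.35,"wx":0,"wy":0,"wz":0,"grip":3.94}
    - {"dx":-2.5,"dy":0,"dz":0.35,"wx":0,"wy":0,"wz":0,"grip":3.94}

```text
clock: 46.95
eef_pos: [0.62, 0.1963, 0.0059]
tool_rot: [-0.043, 0.999, -0.001, -0.004]
ft_force: [-9.0, -0.9, 3.8]
grip_width: 0.0392
grasp_force: 13.2
```

Butted with 9 N. Release, rise and back off clear of the view.

Call:
arm_command:
  increments:
    - {"dx":0.2,"dy":0,"dz":0.15,"wx":0,"wy":0,"wz":0,"grip":3.94}
    - {"dx":0.2,"dy":0,"dz":0.15,"wx":0,"wy":0,"wz":0,"grip":4.05}
    - {"dx":0.2,"dy":0,"dz":0.15,"wx":0,"wy":0,"wz":0,"grip":4.4}
    - {"dx":0.2,"dy":0,"dz":0.15,"wx":0,"wy":0,"wz":0,"grip":4.9}
    - {"dx":0.2,"dy":0,"dz":0.15,"wx":0,"wy":0,"wz":0,"grip":5.3}
    - {"dx":0.2,"dy":0,"dz":-3,"wx":0,"wy":0,"wz":0,"grip":5.5}
    - {"dx":0.2,"dy":0,"dz":-7,"wx":0,"wy":0,"wz":0,"grip":5.8}
    - {"dx":0.2,"dy":0,"dz":-11,"wx":0,"wy":0,"wz":0,"grip":5.8}
    - {"dx":4,"dy":-2,"dz":-14,"wx":0,"wy":0,"wz":0,"grip":5.8}
    - {"dx":8,"dy":-5,"dz":-17,"wx":0,"wy":0,"wz":0,"grip":5.8}

```text
clock: 47.95
eef_pos: [0.5559, 0.1468, 0.1723]
tool_rot: [-0.044, 0.999, -0.0, 0.001]
ft_force: [-0.2, -1.0, 0.3]
grip_width: 0.0576
grasp_force: 0.0
```

Call:
arm_command:
  increments:
    - {"dx":5,"dy":-3,"dz":-3,"wx":0,"wy":0,"wz":0,"grip":5.8}
    - {"dx":10,"dy":-6,"dz":-6,"wx":0,"wy":0,"wz":0,"grip":5.8}
    - {"dx":14,"dy":-8,"dz":-8,"wx":0,"wy":0,"wz":0,"grip":5.8}
    - {"dx":17,"dy":-10,"dz":-9,"wx":0,"wy":0,"wz":0,"grip":5.8}
    - {"dx":17,"dy":-10,"dz":-9,"wx":0,"wy":0,"wz":0,"grip":5.8}
    - {"dx":17,"dy":-10,"dz":-9,"wx":0,"wy":0,"wz":0,"grip":5.8}

```text
clock: 48.55
eef_pos: [0.3943, 0.0312, 0.2628]
tool_rot: [-0.042, 0.999, -0.001, 0.002]
ft_force: [0.7, -0.2, 0.5]
grip_width: 0.0578
grasp_force: 0.0
```

Run:
```python
from h import *
p,d,c=snap('top','end.png'); cup(p,d,c); P=pts(d,c)
# each tube: pixels at tube height in front of the fence
hsv=cv2.cvtColor(p,cv2.COLOR_RGB2HSV); m=(hsv[...,1]<50)&(hsv[...,2]>110)&(P[...,2]>.03)&(P[...,2]<.055)
k=np.argwhere(m)[:,::-1]; f=(np.array([ray(u,v,.04,c)[:2] for u,v in k])-O)@RF*1000
for y in(180,80,-20,-120,-220):
    q=f[(abs(f[:,1]-y)<35)&(f[:,0]<-22)&(f[:,0]>-130)].astype(np.float32)
    mid=q[(q[:,0]<-30)&(q[:,0]>-85)]; a=np.polyfit(mid[:,0],mid[:,1],1)
    print(y,'y',q[:,1].min().round(1),q[:,1].max().round(1),'mean',q[:,1].mean().round(1),'outer end x',np.round(np.percentile(q[:,0],1),1),'slope',round(a[0],3),len(q))
a=cv2.resize(p,(780,585)); cv2.imwrite('pics/end.png',cv2.cvtColor(a,cv2.COLOR_RGB2BGR))
z=np.load('pics/top0.npz')['p']; D=cv2.absdiff(p,z).max(2)
print('diff carton',D[145:200,75:140].mean(),'magnet',D[140:195,408:460].mean(),'wrench',D[75:143,272:305].mean())
print(monitor.get_obs()['clock'],monitor.get_obs()['eef_pos'])
```

```text
cup 146 ((443.2935791015625, -374.3963623046875), 34.799522399902344)
180 y 158.8 200.2 mean 179.4 outer end x -94.3 slope 0.006 450
80 y 60.3 100.5 mean 80.3 outer end x -94.4 slope 0.011 439
-20 y -39.4 0.6 mean -19.4 outer end x -94.6 slope 0.011 433
-120 y -139.7 -99.0 mean -119.4 outer end x -94.6 slope -0.004 442
-220 y -240.6 -199.9 mean -220.2 outer end x -94.2 slope 0.003 448
diff carton 13.338741258741258 magnet 12.906643356643357 wrench 13.003119429590019
48.6 [0.39531055 0.03183333 0.2618706 ]
```

View pics/end.png

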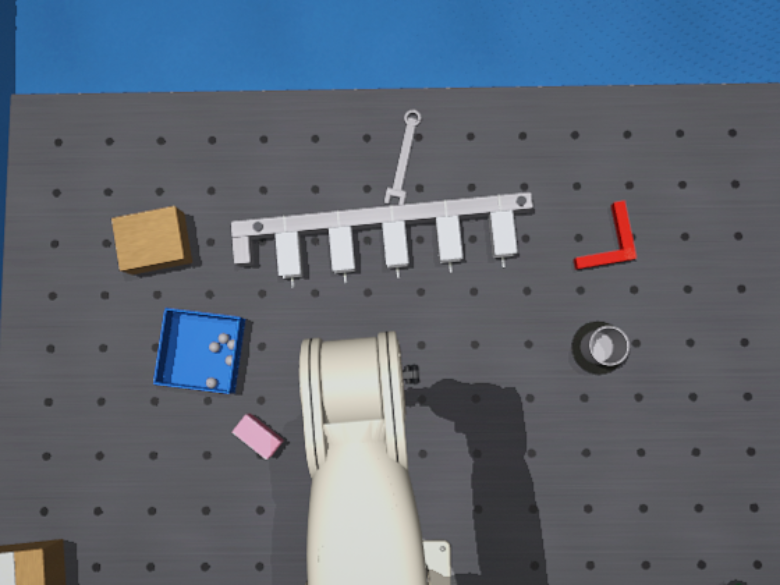

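All five tubes stand on lines 1–5, butted and square to within 0.01 rad. The tray holds 5 balls at (214,347), (223,338), (231,345), (229,360) and (211,383). The cup stands upright on the pad at (603,346). The carton, magnet and wrench have not moved.

```bash
python3 -c "
from h import *
print(job.job_done())"
```

```text
the job is handed in; nothing more can be done
None
```

I've handed the job in: all five tubes are butted, square and centred on lines 1–5, all five balls are in the tray, the empty cup is upright on its pad, and the wrench, carton and magnet are where they were. The hand-in call returned no verdict.

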